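Charge the vibratory finisher with a scoop of stones

ROBOT

A 7-joint arm with a two-finger parallel gripper is mounted at the origin on the work surface; the furniture and walls round the work are solid. World frame = base frame: x ahead of the robot, y to its left, z up, the work surface at z = 0. Lengths are in mm, angles in degrees, forces in N, time in s.
With the tool pointing down it reaches from about 425 to 1025 mm from the base axis. Payload 9.4 kg.
Tool frame: the origin (TCP) lies at the very end of the fingers, on their centre line; the grasp point (between the pads) lies 19 mm behind it; y points along the fingers, x is the direction in which the jaws open and shut, and the axes are right-handed (so a half turn about y gives the same grasp; the last joint's range is limited). The gripper opens to 85 mm and grips with 20 to 120 N. Pads are 22 mm wide; open, the fingers measure 114 mm over their backs; the gripper's body (76 mm by 85 mm) begins 54 mm behind the grasp point. The pads swing forward as they close: fully open they stand 13 mm farther back than shut.
Start: joints at [-73.78, 34.337, -0.143, 91.639, 0.103, 54.024, -4.572], TCP at [255.267, 678.574, 231.275] pointing down, gripper open.
Joint ranges: [-147.43, 147.43], [-19.82, 112.94], [-74.19, 73.91], [6.32, 146.72], [-59.91, 239.91], [6.04, 106.73], [-150.56, 150.56]. Speed limits (degrees/s): [127.2, 127.2, 172.46, 172.46, 180, 180, 180].

INTERFACE

Orientations are given as a 3x3 rotation matrix whose columns are the frame's x, y, z axes.
In Python, from plant import arm, viewer gives the robot as it stands.
- The arm moves only by the tool servo_tool, never from a script. Its argument "motion" is a list of rows, each an object of numbers: "dx", "dy", "dz": the shift along the tool's x, y, z in m; "yaw": the turn about the tool's y in degrees; "claw": the opening in per cent of the stroke, from 0 (shut) to 100 (fully open). In form: [{"dx": .., "dy": .., "dz": .., "yaw": .., "claw": ..}, ...]. A call has 1 to 5 rows; each row is the pose to reach, as a shift and turn from the pose commanded when the call began, along the tool's axes at that moment; what a row does not reach only later rows make up. A row lasts 1/10 s, in which the tool goes at most 50 mm and 8.59 degrees, less where a joint would pass 70% of its speed; a pose out of reach is approached as far as the arm can. A call with a gripper value outside its range is refused whole. The fingers move at their own pace and stop on an object; "newtons" is the grip in N (left out, the last holds). Time passes only in rows, so rows that repeat a pose let the fingers close. It gives the time, the measured TCP pose, the force and the opening at its end, in the units of the state.
- arm.read_state(): the state, without advancing time (a new reading comes with each control period).
- viewer.capture(name): name is "scene" or "top" or "wrist"; returns the picture (480x640x3 uint8, red, green, blue); there is no depth.
- viewer.camera_info(name): a dict with "fx", "fy", "cx", "cy" (pixels), "T" (4x4, takes a point from camera to world coordinates). Camera axes: x right, y up, looking along -z (the intrinsics and any distortion apply to the point x, -y, -z); pixel columns grow to the right and rows downward; lengths in mm; the calibration is good to about 2 mm. A picture is of the moment at which its call begins: read the wrist's pose just before it. camera_info takes no time and is no camera call; for the wrist camera it gives the pose at the moment of the call.
- arm.finish_job(): hands the job in, once; it reports no verdict.
The state is a dict: "t": time; "joint_pos": joint angles; "dq": joint speeds; "joint_torque": joint torques, N m; "eef_pos": TCP position; "eef_rot": TCP orientation; "contact_force": force on the tool from outside, world axes, zero at the start; "torque": the same for the moment, N m; "finger_gap": opening from 0.0 (shut) to 1.0 (fully open).
Only numpy, scipy, OpenCV 4.12 (cv2) and the standard library are available. Lean on these libraries where they do the work, as an engineer would, in place of code of your own. Each camera call takes 0.05 s, during which the arm holds its last target.

TASK

Charge the bench finisher for deburring: take up the aluminium scoop, scoop finishing stones out of the metal tray (never with the fingers) and tip at least four of the six into the finisher's bowl in one scoopful. Spill none on the desk; the rest stay in the tray. Then stand the scoop level on the desk again and swing the finisher's lid fully shut, leaving the other things as they are.

Things in the scene. Friction and masses are not known exactly. Their poses are not given: they have to be found in the camera images.
- tray: Fixed dark sheet-metal tray that holds the stones (does not move). Origin on the desk under its centre; x along its length, towards the end where the stones lie; z up. Rim 50 mm above the desk; outer length 280 at the rim, width 151; a wire handle at either end stands out to 151 mm from the centre, 40 mm high.
- tray_floor (a point): Centre of the tray's flat smooth inner floor, 6 mm above the desk (axes as the tray's). The floor is 224 long (x from -112 to +112 mm) and 144 wide (y from -72 to +72). Side walls upright; the two end walls slope outward, 25 degrees from the vertical.
- scoop_grip (a point): Grip point of the loose aluminium scoop (237 long, 122 wide, about 0.17 kg), in the middle of its wooden handle, 68 mm above the underside of the pan. x = the way the mouth points, z = up. Handle 24 wide with flat upright sides, 22 deep, reaching 45 mm ahead of and 57 mm behind this point, rising 4 degrees away from the pan. The scoop stands level on the desk at the start.
- scoop_pan (a point): Point in the middle of the scoop's pan, 123 mm ahead of scoop_grip, 18 mm above the flat underside (same axes). The pan's lip (front edge) is 57 mm ahead of it, 180 mm ahead of scoop_grip; back wall 55 mm behind it, 46 high. Floor 3 mm thick, 1 mm at the lip; side walls 42 high behind, falling to 10 mm at the lip; 122 wide outside, 117 inside.
- bowl_mid (a point): Centre of the bowl of the fixed bench vibratory finisher (does not move), 88 mm above the desk. x points to the lid's hinge, z up. Round bowl, open at the top: inside radius 85 mm (outside 90) at the rim, which is 118 mm above the desk; floor 67 mm above the desk, with a small cone and three brass collars on it.
- lid (a joint): Hinge of the finisher's round black lid (rad): 0 = flat shut on the bowl, about 1.6 = standing open, at most 1.75. A stiff hinge: the lid stays where it is left, and 1 to 2 N at its edge move it.
- lid_hinge (a point): Hinge axis of the lid, 100 mm from the bowl's axis along bowl_mid's x, 119 mm above the desk. The lid is a disc 186 across and 10 to 12 mm thick, its centre 100 mm from the hinge.
- lid_tab (a point): Middle of the flat tab (46 wide, 8 thick) on the edge of the lid opposite the hinge, 205 mm from the hinge; its end is 222 mm from the hinge. It stands on top when the lid is open.
- glue_bottle_mid (a point): Bystander: white glue bottle with an orange cap, 47 across, 148 high; point 74 mm up. Leave alone.
- stone_0_mid (a point): Centre of a loose white ceramic finishing stone: a smooth, slippery round pebble shape with small flats above and below, 33 across, 24 high, about 30 g; at the start all six lie in one layer in the +x half of the tray.
- stone_1_mid (a point): Centre of a loose white ceramic finishing stone: a smooth, slippery round pebble shape with small flats above and below, 33 across, 24 high, about 30 g; at the start all six lie in one layer in the +x half of the tray.
- stone_2_mid (a point): Centre of a loose white ceramic finishing stone: a smooth, slippery round pebble shape with small flats above and below, 33 across, 24 high, about 30 g; at the start all six lie in one layer in the +x half of the tray.
- stone_3_mid (a point): Centre of a loose white ceramic finishing stone: a smooth, slippery round pebble shape with small flats above and below, 33 across, 24 high, about 30 g; at the start all six lie in one layer in the +x half of the tray.
- stone_4_mid (a point): Centre of a loose white ceramic finishing stone: a smooth, slippery round pebble shape with small flats above and below, 33 across, 24 high, about 30 g; at the start all six lie in one layer in the +x half of the tray.
- stone_5_mid (a point): Centre of a loose white ceramic finishing stone: a smooth, slippery round pebble shape with small flats above and below, 33 across, 24 high, about 30 g; at the start all six lie in one layer in the +x half of the tray.

How it is judged:
By the outcome, as a careful person would: the job done as asked, in the order asked, and still so for the second after the job is handed in, with the robot touching nothing.
It also fails if it takes over 72 s, if anything falls off the work surface, if the arm or the gripper's body presses on something with over 40 N, if the wrist force passes 120 N, or if a joint passes its speed limit or range.

## Working session

There is one attempt and no reset: what is moved stays moved. The work goes in short steps, Python scripts to look and compute and a tool call to move; the robot and the scene stay as the last step left them, time stands still between calls to the robot, and variables do not carry over. Pictures are saved under pics/ and viewed, and the job is handed in when it is done.

Besides the shell and the picture viewer there is one more tool, called after "Emit:" as name([rows], argument=value, ...), one row to a line, values as JSON. servo_tool: Moves the arm, as the interface text tells. Its arguments: {"type":"object","properties":{"motion":{"type":"array"},"newtons":{"type":"number"}},"required":["motion"]}

```bash
ls; mkdir -p pics; cat > h.py <<'E'
import numpy as np, cv2
from plant import arm, viewer
def cap(n,f):
    im=viewer.capture(n); cv2.imwrite('pics/'+f,im[:,:,::-1]); return im
def ray(info,u,v):
    T=np.array(info['T']); d=np.array([(u-info['cx'])/info['fx'],-(v-info['cy'])/info['fy'],-1.])
    return T[:3,3],T[:3,:3]@d
def onz(info,u,v,z):
    o,d=ray(info,u,v); return o+d*(z-o[2])/d[2]
def proj(info,p):
    T=np.array(info['T']); q=T[:3,:3].T@(np.array(p,float)-T[:3,3]); return info['cx']+info['fx']*q[0]/-q[2], info['cy']-info['fy']*q[1]/-q[2]
def st():
    s=arm.read_state(); print('t',s['t'],'p',np.round(s['eef_pos'],1),'F',np.round(s['contact_force'],1),'M',np.round(s['torque'],2),'gap',round(s['finger_gap'],3)); return s
E
python3 - <<'E'
from h import *
s=st(); print(np.round(s['eef_rot'],3))
for n in('scene','top','wrist'):
    cap(n,n+'0.png'); i=viewer.camera_info(n); print(n,{k:(np.round(v,3).tolist() if k=='T' else v) for k,v in i.items()})
E
```

```text
pics
t 0.0 p [255.1 678.1 230.4] F [ 0.2 -0.5  0.9] M [ 0.02 -0.01  0.01] gap 1.001
[[ 0.352 -0.    -0.936]
 [ 0.936 -0.001  0.352]
 [-0.002 -1.    -0.   ]]
scene {'fx': 566.7287794728376, 'fy': 566.7287794728376, 'cx': 321.13861976198467, 'cy': 238.2852848630198, 'T': [[0.788, 0.302, -0.537, -264.978], [-0.616, 0.41, -0.673, -983.515], [0.016, 0.86, 0.509, 819.341], [0.0, 0.0, 0.0, 1.0]]}
top {'fx': 525.2663644046668, 'fy': 525.2663644046668, 'cx': 319.4968560005446, 'cy': 241.72492280718285, 'T': [[0.026, 0.981, -0.19, 249.955], [-1.0, 0.028, 0.007, -56.677], [0.012, 0.19, 0.982, 1440.232], [0.0, 0.0, 0.0, 1.0]]}
wrist {'fx': 359.97183132677696, 'fy': 359.97183132677696, 'cx': 319.60652713253603, 'cy': 242.110255535103, 'T': [[0.351, -0.893, -0.28, 182.706], [0.936, 0.335, 0.106, 706.954], [-0.0, -0.3, 0.954, 373.399], [0.0, 0.0, 0.0, 1.0]]}
```

View pics/scene0.png

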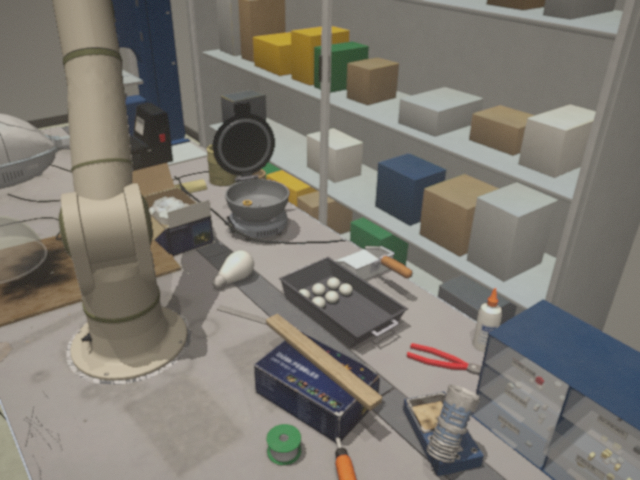

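View pics/top0.png

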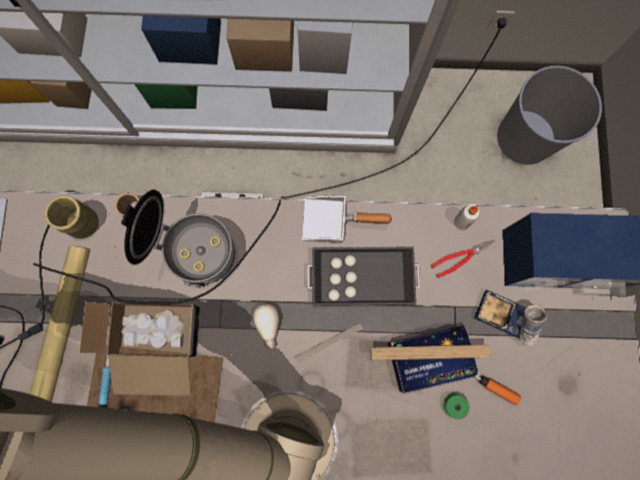

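View pics/wrist0.png

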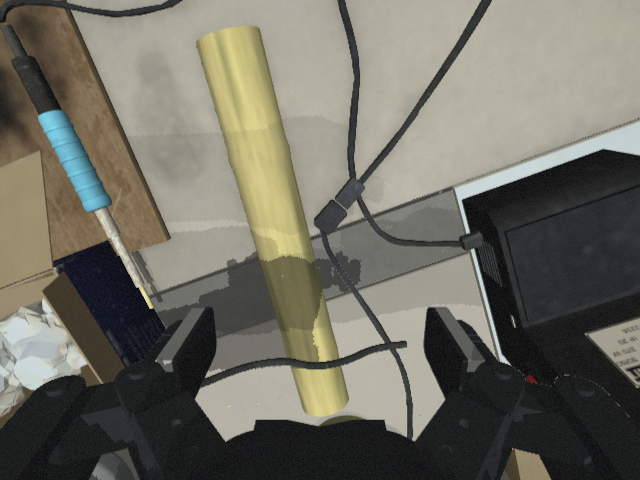

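```bash
python3 - <<'E'
import cv2
im=cv2.imread('pics/top0.png')
cv2.imwrite('pics/c1.png',cv2.resize(im[185:315,290:430],None,fx=5,fy=4.6,interpolation=cv2.INTER_CUBIC)[:600,:800])
cv2.imwrite('pics/c2.png',cv2.resize(im[180:300,110:250],None,fx=5,fy=5,interpolation=cv2.INTER_CUBIC))
E
```

```text
(no output)
```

View pics/c1.png

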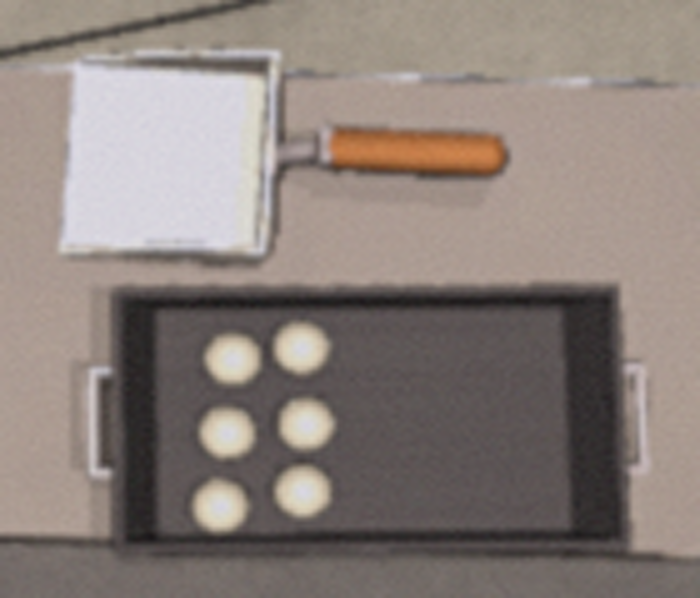

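View pics/c2.png

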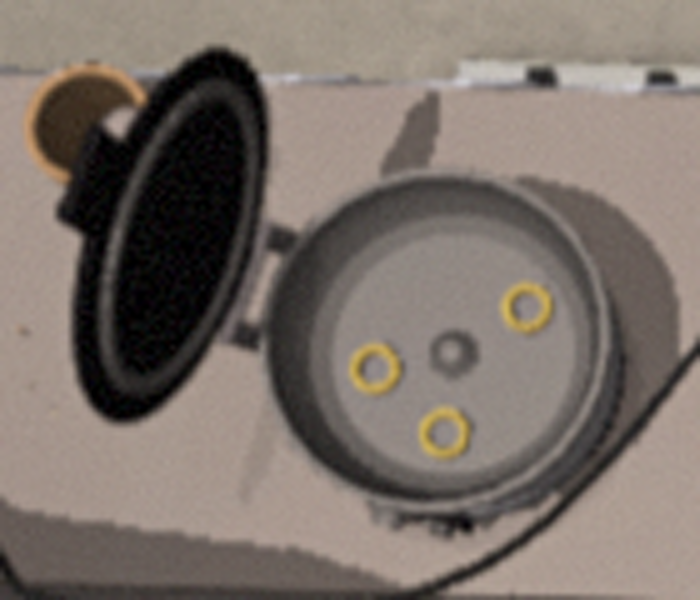

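```bash
python3 - <<'E'
from h import *
I=viewer.camera_info('top'); S=viewer.camera_info('scene')
c1=lambda x,y,z:onz(I,290+x/5-.4,185+y/4.6-.4,z)
c2=lambda x,y,z:onz(I,110+x/5-.4,180+y/5-.4,z)
pr=lambda n,p:print(n,np.round(p,1))
pr('handle front',c1(325,146,76)); pr('rear',c1(508,155,83))
for n,a in dict(panbackL=(278,52),panbackR=(268,255)).items(): pr(n,c1(*a,46))
for a in((72,60),(60,250)): pr('lip',c1(*a,8))
for a in((113,292),(615,288),(628,548),(115,545)): pr('rim',c1(*a,50))
for a in((155,308),(565,308),(572,532),(157,535)): pr('floor',c1(*a,6))
for a in((232,359),(302,349),(226,433),(306,425),(220,505),(302,491)): pr('stone',c1(*a,20))
for a in((268,345),(612,345),(445,175),(440,505)): pr('rimb',c2(*a,118))
pr('cone',c2(454,353,75))
for a in((280,237),(246,335)): pr('hinge',c2(*a,119))
E
```

```text
handle front [ 585.4 -158.8   76. ]
rear [ 581.2 -255.7   83. ]
panbackL [ 649.8 -134.4   46. ]
panbackR [ 525.9 -131.    46. ]
lip [652.2 -20.3   8. ]
lip [533.3 -17.4   8. ]
rim [500.7 -47.8  50. ]
rim [ 510.8 -318.3   50. ]
rim [ 359.1 -324.1   50. ]
rim [353.5 -53.1  50. ]
floor [499.5 -71.1   6. ]
floor [ 505.9 -298.7    6. ]
floor [ 371.2 -302.     6. ]
floor [363.3 -75.7   6. ]
stone [ 467.5 -113.8   20. ]
stone [ 474.6 -152.    20. ]
stone [ 423.3 -111.5   20. ]
stone [ 429.2 -154.9   20. ]
stone [ 380.7 -109.1   20. ]
stone [ 390.1 -153.3   20. ]
rimb [476.4 331.1 118. ]
rimb [481.4 156.3 118. ]
rimb [568.  247.4 118. ]
rimb [397.1 238.1 118. ]
cone [482.3 245.9  75. ]
hinge [532.6 329.3 119. ]
hinge [481.1 342.4 119. ]
```

```bash
cat >> h.py <<'E'
def go(x,y,z,jaw=None):
    s=arm.read_state(); R=np.array(s['eef_rot']); d=R.T@(np.array([x,y,z])-s['eef_pos'])/1000
    a=np.degrees(np.arctan2(R[1,0],R[0,0])); yaw=0 if jaw is None else -((jaw-a+180)%360-180)
    print('jaw',round(a,2),'q',np.round(s['joint_pos'],0)); print('dx %.4f dy %.4f dz %.4f yaw %.2f'%(*d,yaw))
E
python3 - <<'E'
from h import *
st();go(330,500,420,30);go(540,-190,300,-2.5)
E
```

```text
t 0.15 p [255.1 678.3 230.6] F [ 0.3 -0.5 -0.1] M [-0.04  0.02 -0.05] gap 1.004
jaw 69.39 q [-74.  34.  -0.  92.   0.  54.  -5.]
dx -0.1407 dy -0.1892 dz -0.1328 yaw 39.39
jaw 69.39 q [-74.  34.  -0.  92.   0.  54.  -5.]
dx -0.7125 dy -0.0685 dz -0.5723 yaw 71.89
```

Emit:
servo_tool([
  {"dx": -0.02,"dy": -0.045,"dz": -0.02,"yaw": 8},
  {"dx": -0.05,"dy": -0.085,"dz": -0.05,"yaw": 16},
  {"dx": -0.08,"dy": -0.12,"dz": -0.08,"yaw": 24},
  {"dx": -0.11,"dy": -0.155,"dz": -0.105,"yaw": 32},
  {"dx": -0.14,"dy": -0.19,"dz": -0.133,"yaw": 39},
])

```text
validation failed for argument at $.mo...
```

```bash
python3 - <<'E'
from h import *
st();go(480,250,430,10);go(570,-190,250,-2.5)
E
```

```text
t 0.15 p [255.1 678.3 230.6] F [ 0.3 -0.5 -0.1] M [-0.04  0.02 -0.05] gap 1.004
jaw 69.39 q [-74.  34.  -0.  92.   0.  54.  -5.]
dx -0.3219 dy -0.1990 dz -0.3613 yaw 59.39
jaw 69.39 q [-74.  34.  -0.  92.   0.  54.  -5.]
dx -0.7019 dy -0.0185 dz -0.6004 yaw 71.89
```

Emit:
servo_tool([
  {"dx": -0.02,"dy": -0.045,"dz": -0.02,"yaw": 8,"claw": 100},
  {"dx": -0.05,"dy": -0.085,"dz": -0.05,"yaw": 16,"claw": 100},
  {"dx": -0.08,"dy": -0.12,"dz": -0.08,"yaw": 24,"claw": 100},
  {"dx": -0.11,"dy": -0.155,"dz": -0.105,"yaw": 32,"claw": 100},
  {"dx": -0.14,"dy": -0.19,"dz": -0.133,"yaw": 39,"claw": 100},
])

```text
t: 0.65
eef_pos: [324.3, 515.0, 407.6]
eef_rot: [[0.865, -0.0, -0.501], [0.501, -0.0, 0.865], [-0.0, -1.0, 0.0]]
contact_force: [0.6, 0.9, 0.7]
finger_gap: 1.003
```

```bash
python3 - <<'E'
from h import *
st();go(480,250,430,10);go(570,-190,250,-2.5)
E
```

```text
t 0.65 p [324.3 515.  407.6] F [0.6 0.9 0.7] M [-0.01 -0.02  0.03] gap 1.003
jaw 30.07 q [-72.  18.  12.  95.  -4.  68. -29.]
dx 0.0020 dy -0.0224 dz -0.3074 yaw 20.07
jaw 30.07 q [-72.  18.  12.  95.  -4.  68. -29.]
dx -0.1405 dy 0.1576 dz -0.7333 yaw 32.57
```

Emit:
servo_tool([
  {"dx": 0,"dy": -0.015,"dz": -0.046,"yaw": 4,"claw": 100},
  {"dx": 0,"dy": -0.02,"dz": -0.095,"yaw": 8,"claw": 100},
  {"dx": 0,"dy": -0.02,"dz": -0.144,"yaw": 12,"claw": 100},
  {"dx": 0,"dy": -0.02,"dz": -0.193,"yaw": 16,"claw": 100},
  {"dx": 0.0,"dy": -0.02,"dz": -0.242,"yaw": 20,"claw": 100},
])

```text
t: 1.15
eef_pos: [447.0, 305.9, 426.6]
eef_rot: [[0.984, 0.0, -0.178], [0.178, 0.0, 0.984], [0.0, -1.0, 0.0]]
contact_force: [0.9, 0.5, 0.7]
finger_gap: 1.001
```

```bash
python3 - <<'E'
from h import *
st();go(583.7,-198.8,250,-2.5)
E
```

```text
t 1.15 p [447.  305.9 426.6] F [0.9 0.5 0.7] M [-0.02 -0.14 -0.09] gap 1.001
jaw 10.23 q [-57.  12.  21. 101.  -4.  68. -25.]
dx 0.0448 dy 0.1765 dz -0.5211 yaw 12.73
```

Emit:
servo_tool([
  {"dx": 0.0,"dy": 0,"dz": -0.049,"yaw": 3,"claw": 100},
  {"dx": 0.01,"dy": 0.01,"dz": -0.098,"yaw": 6,"claw": 100},
  {"dx": 0.02,"dy": 0.025,"dz": -0.145,"yaw": 9,"claw": 100},
  {"dx": 0.03,"dy": 0.045,"dz": -0.19,"yaw": 12,"claw": 100},
  {"dx": 0.04,"dy": 0.065,"dz": -0.235,"yaw": 12.7,"claw": 100},
])

```text
t: 1.65
eef_pos: [527.8, 83.7, 361.9]
eef_rot: [[0.999, 0.001, 0.042], [-0.042, 0.001, 0.999], [0.001, -1.0, 0.001]]
contact_force: [1.2, 0.5, -0.2]
finger_gap: 1.0
```

```bash
python3 - <<'E'
from h import *
st();go(583.7,-198.8,200,-2.5)
E
```

```text
t 1.65 p [527.8  83.7 361.9] F [ 1.2  0.5 -0.2] M [ 0.05 -0.01 -0.02] gap 1.0
jaw -2.41 q [-38.  14.  30. 108.  -8.  59.  -7.]
dx 0.0675 dy 0.1618 dz -0.2800 yaw 0.09
```

Emit:
servo_tool([
  {"dx": 0.011,"dy": 0.025,"dz": -0.042,"yaw": 0,"claw": 100},
  {"dx": 0.022,"dy": 0.05,"dz": -0.084,"yaw": 0,"claw": 100},
  {"dx": 0.033,"dy": 0.075,"dz": -0.126,"yaw": 0,"claw": 100},
  {"dx": 0.044,"dy": 0.1,"dz": -0.168,"yaw": 0,"claw": 100},
  {"dx": 0.055,"dy": 0.125,"dz": -0.21,"yaw": 0,"claw": 100},
])

```text
t: 2.15
eef_pos: [574.0, -127.6, 236.3]
eef_rot: [[0.999, -0.0, 0.04], [-0.04, 0.0, 0.999], [-0.0, -1.0, 0.0]]
contact_force: [0.8, 1.3, 0.9]
finger_gap: 1.002
```

Emit:
servo_tool([
  {"dx": 0.006,"dy": 0.02,"dz": -0.035,"yaw": 0,"claw": 100},
  {"dx": 0.012,"dy": 0.03,"dz": -0.07,"yaw": 0,"claw": 100},
  {"dx": 0.012,"dy": 0.03,"dz": -0.07,"yaw": 0,"claw": 100},
])

```text
t: 2.45
eef_pos: [581.8, -202.2, 206.0]
eef_rot: [[0.999, -0.002, 0.047], [-0.047, -0.003, 0.999], [-0.002, -1.0, -0.003]]
contact_force: [-0.3, -0.7, 0.5]
finger_gap: 1.0
```

```bash
python3 - <<'E'
from h import *
st();go(583.7,-198.8,49,-2.5)
cap('wrist','w1.png'); cap('top','t1.png')
i=viewer.camera_info('wrist'); print(np.round(i['T'],3).tolist())
for n,p in dict(grip=(583.7,-198.8,79),rear=(581.2,-255.7,83),front=(585.4,-158.8,76)).items(): print(n,np.round(proj(i,p)))
E
```

```text
t 2.45 p [ 581.8 -202.2  206. ] F [-0.3 -0.7  0.5] M [-0.03  0.   -0.01] gap 1.0
jaw -2.69 q [ -4.  31.  27. 109. -19.  45.  30.]
dx 0.0020 dy 0.1570 dz 0.0039 yaw -0.19
[[0.999, 0.039, 0.014, 585.442], [-0.041, 0.953, 0.299, -119.051], [-0.002, -0.299, 0.954, 349.764], [0.0, 0.0, 0.0, 1.0]]
grip [322. 236.]
rear [322. 304.]
front [322. 184.]
```

View pics/w1.png

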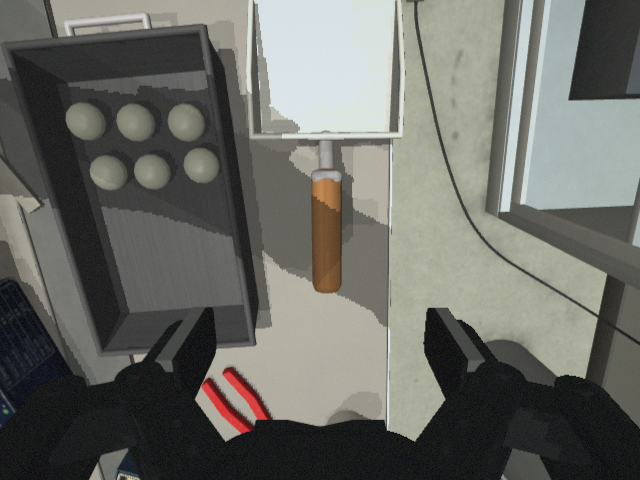

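Emit:
servo_tool([
  {"dx": 0.004,"dy": 0.04,"dz": 0.006,"yaw": -0.2,"claw": 80},
  {"dx": 0.004,"dy": 0.08,"dz": 0.006,"yaw": -0.2,"claw": 80},
  {"dx": 0.004,"dy": 0.12,"dz": 0.006,"yaw": -0.2,"claw": 80},
  {"dx": 0.004,"dy": 0.15,"dz": 0.006,"yaw": -0.2,"claw": 80},
  {"dx": 0.004,"dy": 0.157,"dz": 0.006,"yaw": -0.2,"claw": 80},
])

```text
t: 3.05
eef_pos: [586.2, -188.1, 48.0]
eef_rot: [[0.999, -0.004, 0.034], [-0.034, 0.002, 0.999], [-0.004, -1.0, 0.002]]
contact_force: [-0.1, 0.7, 0.1]
finger_gap: 0.798
```

```bash
python3 - <<'E'
from h import *
st();go(586,-196,49,-2.5)
cap('wrist','w2.png')
E
```

```text
t 3.05 p [ 586.2 -188.1   48. ] F [-0.1  0.7  0.1] M [ 0.02  0.03 -0.01] gap 0.798
jaw -1.98 q [  1.  42.  18. 114. -27.  28.  36.]
dx 0.0001 dy -0.0010 dz -0.0079 yaw 0.52
```

View pics/w2.png

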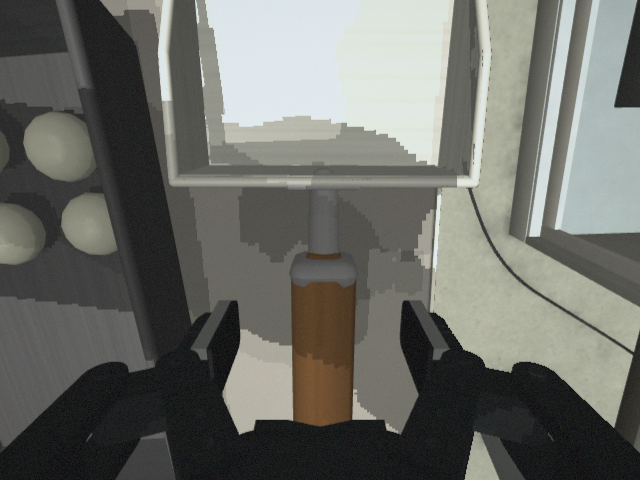

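Emit:
servo_tool([
  {"dx": 0.001,"dy": -0.001,"dz": -0.006,"yaw": 0.5,"claw": 60},
  {"dx": 0.001,"dy": -0.001,"dz": -0.006,"yaw": 0.5,"claw": 0},
  {"dx": 0.001,"dy": -0.001,"dz": -0.006,"yaw": 0.5,"claw": 0},
  {"dx": 0.001,"dy": -0.001,"dz": -0.006,"yaw": 0.5,"claw": 0},
  {"dx": 0.001,"dy": -0.001,"dz": -0.006,"yaw": 0.5,"claw": 0},
], newtons=110)

```text
t: 3.6
eef_pos: [588.9, -197.3, 53.1]
eef_rot: [[0.999, 0.002, 0.046], [-0.046, -0.001, 0.999], [0.003, -1.0, -0.001]]
contact_force: [-1.0, -1.7, 7.1]
finger_gap: 0.258
```

Emit:
servo_tool([
  {"dx": 0,"dy": 0,"dz": 0,"yaw": 0,"claw": 0},
  {"dx": 0,"dy": -0.02,"dz": 0,"yaw": 0,"claw": 0},
  {"dx": 0,"dy": -0.055,"dz": 0,"yaw": 0,"claw": 0},
  {"dx": 0,"dy": -0.09,"dz": 0,"yaw": 0,"claw": 0},
  {"dx": 0,"dy": -0.09,"dz": 0,"yaw": 0,"claw": 0},
])

```text
t: 4.1
eef_pos: [590.2, -197.8, 146.2]
eef_rot: [[0.999, 0.007, 0.046], [-0.046, -0.002, 0.999], [0.007, -1.0, -0.001]]
contact_force: [1.2, -0.2, -1.7]
finger_gap: 0.262
```

```bash
python3 - <<'E'
from h import *
st();go(433,-265,120,1.5)
cap('wrist','w3.png');cap('scene','s3.png')
E
```

```text
t 4.1 p [ 590.2 -197.8  146.2] F [ 1.2 -0.2 -1.7] M [-0.24 -0.08 -0.02] gap 0.262
jaw -2.63 q [ -2.  35.  24. 111. -22.  38.  33.]
dx -0.1541 dy 0.0252 dz -0.0743 yaw -4.13
```

View pics/w3.png

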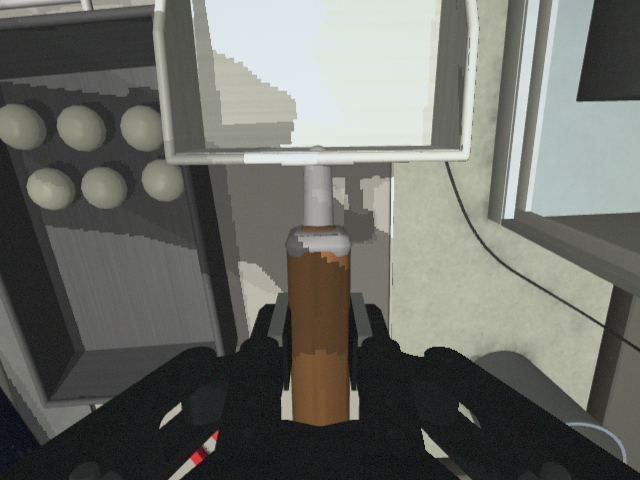

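View pics/s3.png

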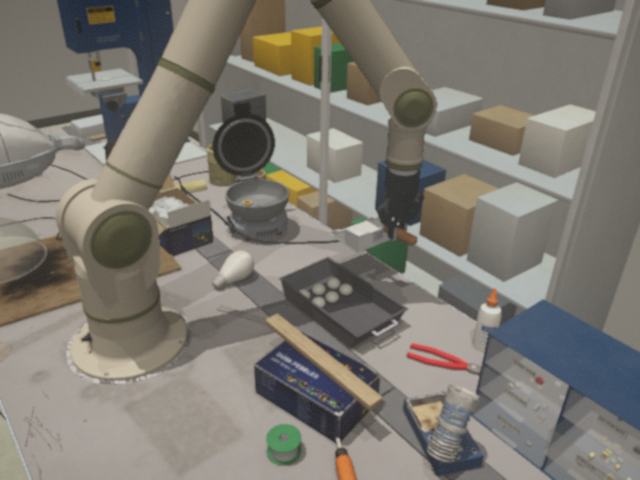

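Emit:
servo_tool([
  {"dx": -0.025,"dy": 0,"dz": -0.027,"yaw": -1,"claw": 0},
  {"dx": -0.055,"dy": 0,"dz": -0.06,"yaw": -2,"claw": 0},
  {"dx": -0.09,"dy": 0,"dz": -0.1,"yaw": -3,"claw": 0},
  {"dx": -0.12,"dy": 0,"dz": -0.135,"yaw": -4,"claw": 0},
  {"dx": -0.149,"dy": 0,"dz": -0.165,"yaw": -4.5,"claw": 0},
])

```text
t: 4.7
eef_pos: [429.2, -356.1, 140.4]
eef_rot: [[0.999, -0.002, -0.033], [0.033, 0.0, 0.999], [-0.002, -1.0, 0.001]]
contact_force: [0.9, 0.0, -3.1]
finger_gap: 0.263
```

Emit:
servo_tool([
  {"dx": 0,"dy": 0.01,"dz": 0,"yaw": 0,"claw": 0},
  {"dx": 0,"dy": 0.01,"dz": 0,"yaw": 0,"claw": 0},
])

```text
t: 4.9
eef_pos: [430.1, -354.7, 129.8]
eef_rot: [[1.0, -0.002, -0.03], [0.03, 0.002, 1.0], [-0.002, -1.0, 0.002]]
contact_force: [-0.5, 1.6, -1.7]
finger_gap: 0.267
```

```bash
python3 - <<'E'
from h import *
st();go(434,-356,130,1.9)
cap('wrist','w4.png');i=cap('top','t4.png')
im=cv2.imread('pics/t4.png');cv2.imwrite('pics/t4c.png',cv2.resize(im[215:325,290:450],None,fx=5,fy=5,interpolation=cv2.INTER_CUBIC))
E
```

```text
t 4.9 p [ 430.1 -354.7  129.8] F [-0.5  1.6 -1.7] M [-0.08 -0.06 -0.04] gap 0.267
jaw 1.74 q [ 20.  32.  19. 120. -20.  31.  56.]
dx 0.0039 dy -0.0002 dz -0.0014 yaw -0.16
```

View pics/w4.png

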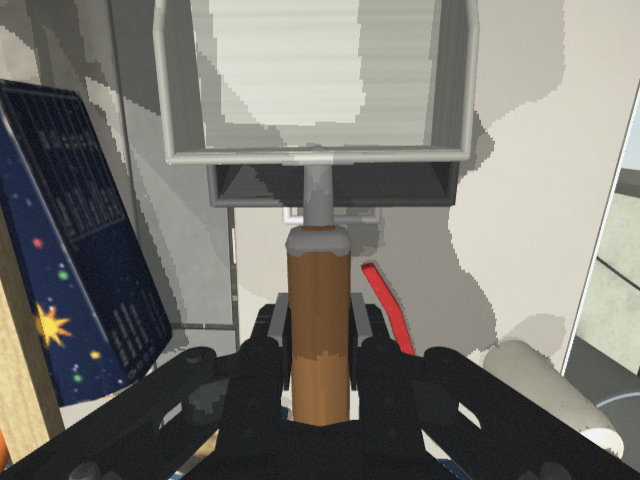

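View pics/t4c.png

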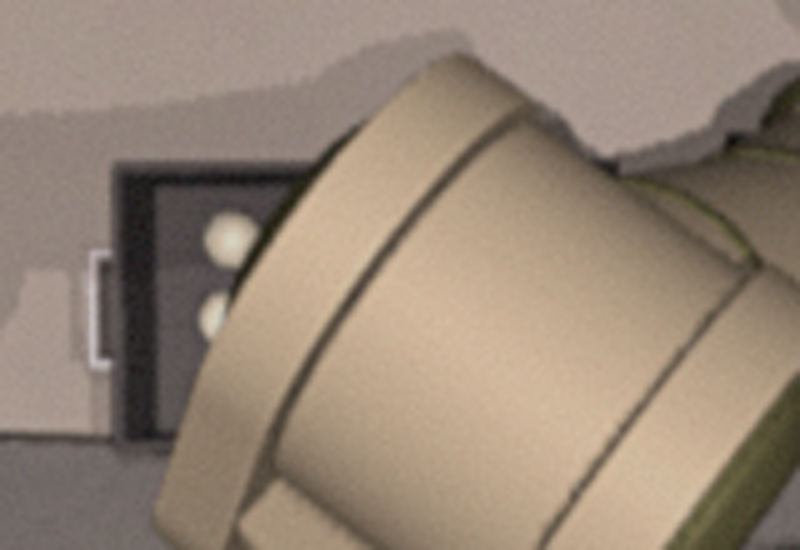

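```bash
python3 - <<'E'
from h import *
i=viewer.camera_info('wrist')
for n,u,v,z in(('rimL',209,205,50),('rimR',457,204,50),('panL',168,158,123),('panR',469,157,123),('handlefrontL',288,250,138),('hfR',350,250,138)): print(n,np.round(onz(i,u,v,z),1))
E
```

```text
rimL [ 360.6 -323.2   50. ]
rimR [ 516.7 -317.1   50. ]
panL [ 367.3 -288.7  123. ]
panR [ 490.1 -284.   123. ]
handlefrontL [ 417.9 -321.5  138. ]
hfR [ 442.5 -320.7  138. ]
```

Emit:
servo_tool([
  {"dx": 0.005,"dy": 0,"dz": -0.004,"yaw": -0.2,"claw": 0},
  {"dx": 0.005,"dy": 0.02,"dz": -0.004,"yaw": -0.2,"claw": 0},
  {"dx": 0.005,"dy": 0.045,"dz": -0.004,"yaw": -0.2,"claw": 0},
  {"dx": 0.005,"dy": 0.055,"dz": -0.004,"yaw": -0.2,"claw": 0},
  {"dx": 0.005,"dy": 0.055,"dz": -0.004,"yaw": -0.2,"claw": 0},
])

```text
t: 5.5
eef_pos: [437.2, -357.7, 75.3]
eef_rot: [[0.999, -0.002, -0.038], [0.038, 0.001, 0.999], [-0.002, -1.0, 0.001]]
contact_force: [0.5, 0.6, -1.5]
finger_gap: 0.257
```

```bash
python3 - <<'E'
from h import *
s=st();go(435,-358.5,60,1.9)
cap('scene','s5.png');cap('wrist','w5.png')
im=cv2.imread('pics/s5.png');cv2.imwrite('pics/s5c.png',cv2.resize(im[220:360,260:460],None,fx=4,fy=4,interpolation=cv2.INTER_CUBIC))
E
```

```text
t 5.5 p [ 437.2 -357.7   75.3] F [ 0.5  0.6 -1.5] M [-0.18  0.07 -0.05] gap 0.257
jaw 2.17 q [ 23.  37.  16. 120. -23.  25.  58.]
dx -0.0022 dy 0.0153 dz -0.0007 yaw 0.27
```

View pics/s5c.png

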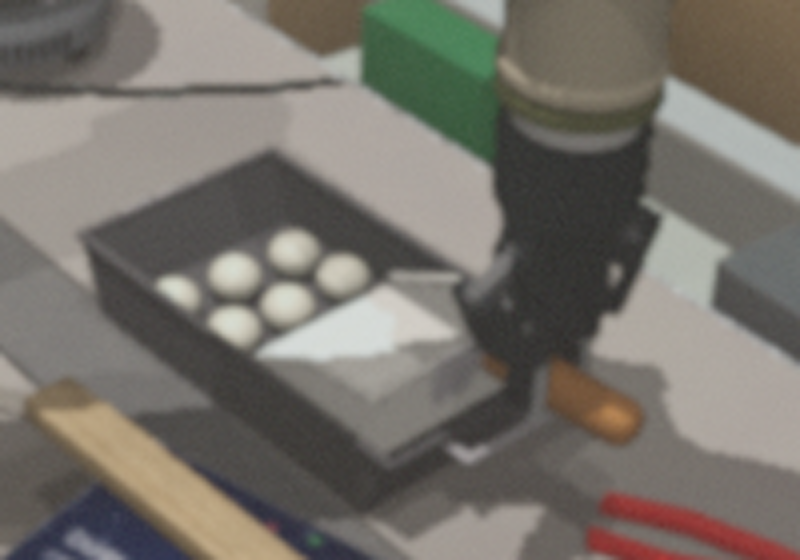

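View pics/w5.png

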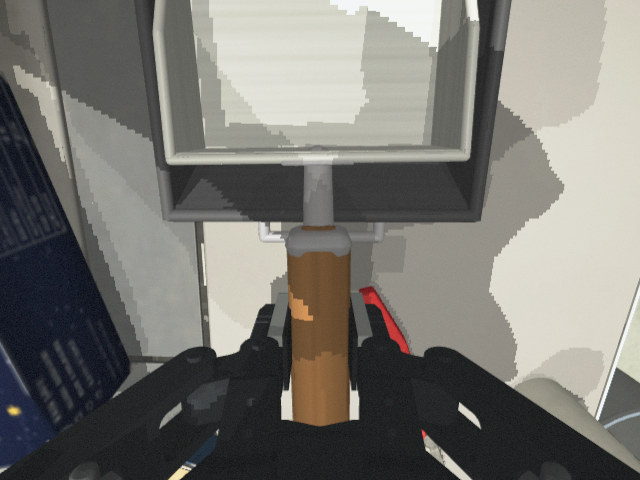

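Emit:
servo_tool([
  {"dx": -0.002,"dy": 0.008,"dz": -0.001,"yaw": 0.2,"claw": 0},
  {"dx": -0.002,"dy": 0.013,"dz": -0.001,"yaw": 0.2,"claw": 0},
  {"dx": -0.002,"dy": 0.016,"dz": -0.001,"yaw": 0.2,"claw": 0},
  {"dx": -0.002,"dy": 0.016,"dz": -0.001,"yaw": 0.2,"claw": 0},
])

```text
t: 6.0
eef_pos: [434.8, -359.6, 60.2]
eef_rot: [[0.999, -0.0, -0.033], [0.033, 0.0, 0.999], [-0.0, -1.0, 0.0]]
contact_force: [0.0, 0.3, -2.5]
finger_gap: 0.258
```

Emit:
servo_tool([
  {"dx": 0,"dy": 0.002,"dz": 0,"yaw": 0,"claw": 0},
  {"dx": 0,"dy": 0.002,"dz": 0,"yaw": 0,"claw": 0},
])

```text
t: 6.2
eef_pos: [435.0, -360.3, 59.1]
eef_rot: [[0.999, 0.001, -0.032], [0.032, -0.001, 0.999], [0.001, -1.0, -0.001]]
contact_force: [-0.9, -0.6, 6.8]
finger_gap: 0.261
```

```bash
python3 - <<'E'
from h import *
st()
E
```

```text
t 6.2 p [ 435.  -360.3   59.1] F [-0.9 -0.6  6.8] M [0.26 0.33 0.03] gap 0.261
```

Emit:
servo_tool([
  {"dx": 0,"dy": 0.001,"dz": 0,"yaw": 0,"claw": 0},
  {"dx": 0,"dy": 0.001,"dz": 0,"yaw": 0,"claw": 0},
  {"dx": 0,"dy": 0.001,"dz": 0,"yaw": 0,"claw": 0},
], newtons=20)

```text
t: 6.5
eef_pos: [435.0, -360.6, 58.7]
eef_rot: [[0.999, 0.001, -0.032], [0.032, -0.001, 0.999], [0.001, -1.0, -0.001]]
contact_force: [-2.0, -1.6, 11.5]
finger_gap: 0.26
```

Emit:
servo_tool([
  {"dx": 0,"dy": 0,"dz": 0,"yaw": 0,"claw": 0},
  {"dx": 0,"dy": 0,"dz": 0,"yaw": 0,"claw": 0},
  {"dx": 0,"dy": 0,"dz": 0,"yaw": 0,"claw": 0},
], newtons=110)

```text
t: 6.8
eef_pos: [435.0, -360.6, 58.7]
eef_rot: [[0.999, 0.001, -0.032], [0.032, -0.001, 0.999], [0.001, -1.0, -0.001]]
contact_force: [-1.9, -1.4, 11.1]
finger_gap: 0.26
```

```bash
python3 - <<'E'
from h import *
st()
cap('scene','s6.png');cap('wrist','w6.png')
im=cv2.imread('pics/s6.png');cv2.imwrite('pics/s6c.png',cv2.resize(im[220:360,260:460],None,fx=4,fy=4,interpolation=cv2.INTER_CUBIC))
E
```

```text
t 6.8 p [ 435.  -360.6   58.7] F [-1.9 -1.4 11.1] M [0.34 0.55 0.07] gap 0.26
```

View pics/s6c.png

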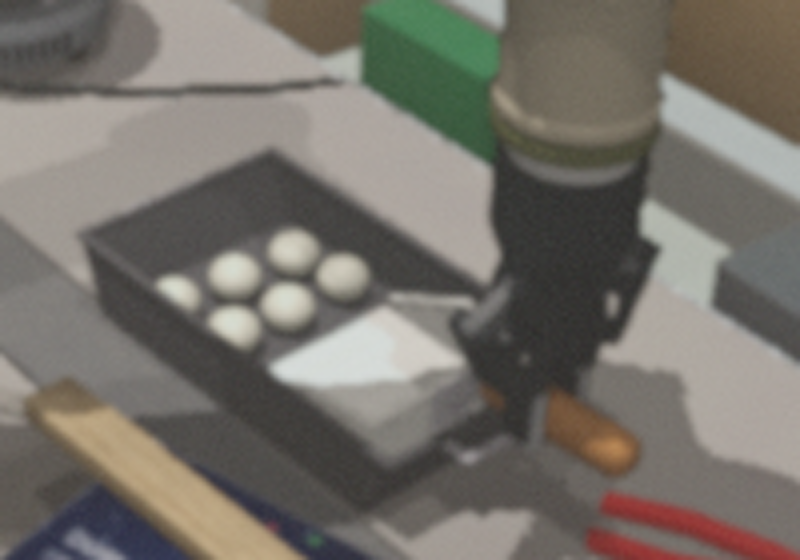

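Emit:
servo_tool([
  {"dx": 0,"dy": 0,"dz": 0.012,"yaw": 0,"claw": 0},
  {"dx": 0,"dy": 0,"dz": 0.026,"yaw": 0,"claw": 0},
  {"dx": 0,"dy": 0,"dz": 0.04,"yaw": 0,"claw": 0},
  {"dx": 0,"dy": 0,"dz": 0.054,"yaw": 0,"claw": 0},
  {"dx": 0,"dy": 0,"dz": 0.065,"yaw": 0,"claw": 0},
])

```text
t: 7.4
eef_pos: [434.6, -297.8, 59.4]
eef_rot: [[0.999, 0.005, -0.031], [0.031, -0.006, 0.999], [0.005, -1.0, -0.006]]
contact_force: [0.4, -8.0, 15.8]
finger_gap: 0.253
```

```bash
python3 - <<'E'
from h import *
st()
cap('scene','s7.png')
im=cv2.imread('pics/s7.png');cv2.imwrite('pics/s7c.png',cv2.resize(im[220:360,260:460],None,fx=4,fy=4,interpolation=cv2.INTER_CUBIC))
E
```

```text
t 7.4 p [ 434.6 -297.8   59.4] F [ 0.4 -8.  15.8] M [-1.45  0.39  0.14] gap 0.253
```

View pics/s7c.png

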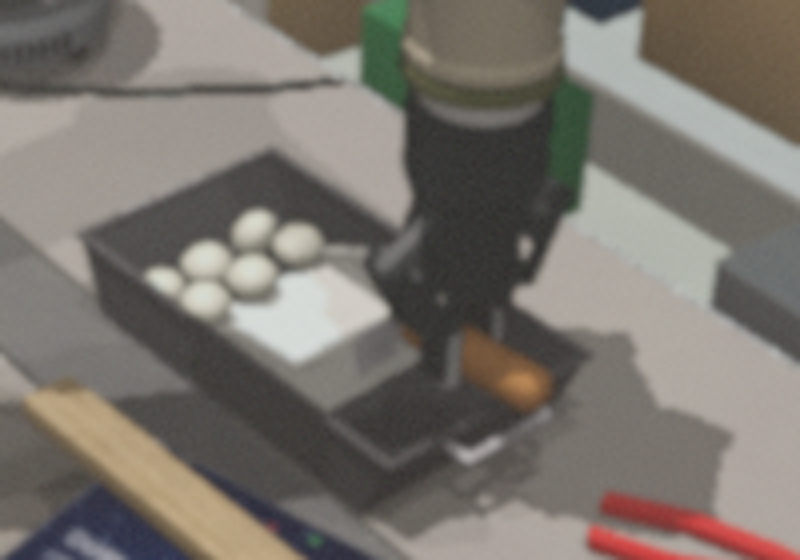

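Emit:
servo_tool([
  {"dx": 0,"dy": 0,"dz": 0.008,"yaw": 0,"claw": 0},
  {"dx": 0,"dy": 0,"dz": 0.015,"yaw": 0,"claw": 0},
  {"dx": 0,"dy": 0,"dz": 0.021,"yaw": 0,"claw": 0},
  {"dx": 0,"dy": 0,"dz": 0.025,"yaw": 0,"claw": 0},
])

```text
t: 7.85
eef_pos: [434.0, -273.1, 59.4]
eef_rot: [[1.0, 0.006, -0.031], [0.031, -0.006, 1.0], [0.006, -1.0, -0.006]]
contact_force: [-0.3, -8.3, 16.6]
finger_gap: 0.263
```

```bash
python3 - <<'E'
from h import *
st()
cap('scene','s8.png');
im=cv2.imread('pics/s8.png');cv2.imwrite('pics/s8c.png',cv2.resize(im[220:360,260:460],None,fx=4,fy=4,interpolation=cv2.INTER_CUBIC))
cap('wrist','w8.png')
E
```

```text
t 7.85 p [ 434.  -273.1   59.4] F [-0.3 -8.3 16.6] M [-1.52  0.44  0.13] gap 0.263
```

View pics/s8c.png

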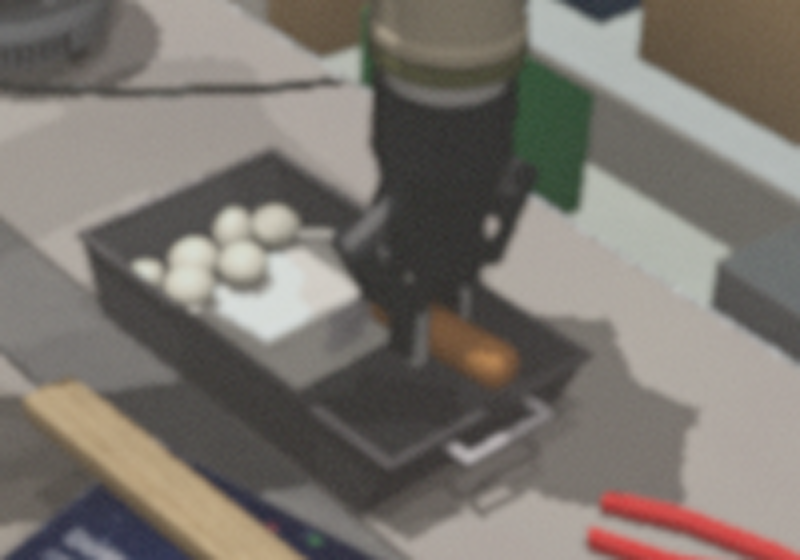

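View pics/w8.png

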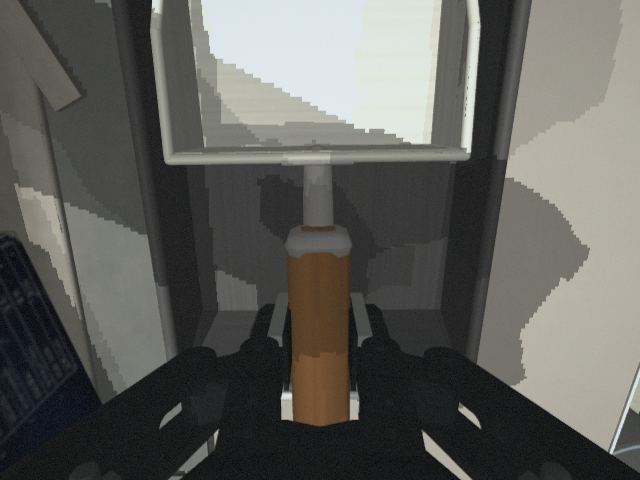

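Emit:
servo_tool([
  {"dx": 0,"dy": 0,"dz": 0.006,"yaw": 0,"claw": 0},
  {"dx": 0,"dy": 0,"dz": 0.011,"yaw": 0,"claw": 0},
  {"dx": 0,"dy": 0,"dz": 0.015,"yaw": 0,"claw": 0},
  {"dx": 0,"dy": 0,"dz": 0.018,"yaw": 0,"claw": 0},
])

```text
t: 8.35
eef_pos: [433.6, -255.7, 59.5]
eef_rot: [[1.0, 0.006, -0.03], [0.03, -0.006, 1.0], [0.006, -1.0, -0.007]]
contact_force: [0.8, -11.4, 17.2]
finger_gap: 0.263
```

```bash
python3 - <<'E'
from h import *
st()
cap('scene','s9.png');
im=cv2.imread('pics/s9.png');cv2.imwrite('pics/s9c.png',cv2.resize(im[240:340,270:390],None,fx=6,fy=6,interpolation=cv2.INTER_CUBIC))
E
```

```text
t 8.35 p [ 433.6 -255.7   59.5] F [  0.8 -11.4  17.2] M [-1.83  0.52  0.11] gap 0.263
```

View pics/s9c.png

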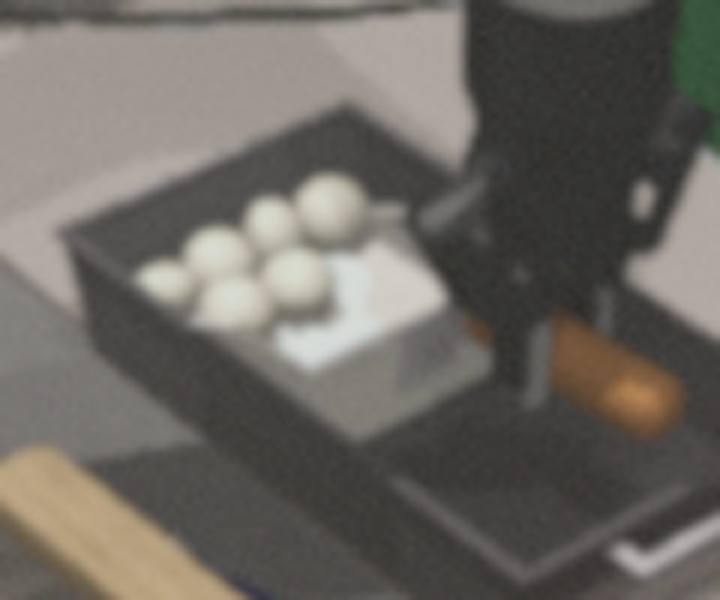

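Emit:
servo_tool([
  {"dx": 0,"dy": 0,"dz": 0.004,"yaw": 0,"claw": 0},
  {"dx": 0,"dy": 0,"dz": 0.008,"yaw": 0,"claw": 0},
  {"dx": 0,"dy": 0,"dz": 0.008,"yaw": 0,"claw": 0},
])

```text
t: 8.7
eef_pos: [433.3, -251.8, 59.6]
eef_rot: [[1.0, 0.008, -0.027], [0.027, -0.012, 1.0], [0.008, -1.0, -0.013]]
contact_force: [-2.4, -23.7, 12.7]
finger_gap: 0.258
```

```bash
python3 - <<'E'
from h import *
st()
cap('scene','s10.png');
im=cv2.imread('pics/s10.png');cv2.imwrite('pics/s10c.png',cv2.resize(im[240:340,270:390],None,fx=6,fy=6,interpolation=cv2.INTER_CUBIC))
im=cap('top','t10.png')[:,:,::-1];cv2.imwrite('pics/t10c.png',cv2.resize(im[235:315,295:395],None,fx=6,fy=6,interpolation=cv2.INTER_CUBIC))
E
```

```text
t 8.7 p [ 433.3 -251.8   59.6] F [ -2.4 -23.7  12.7] M [-4.43  1.17  0.12] gap 0.258
```

View pics/s10c.png

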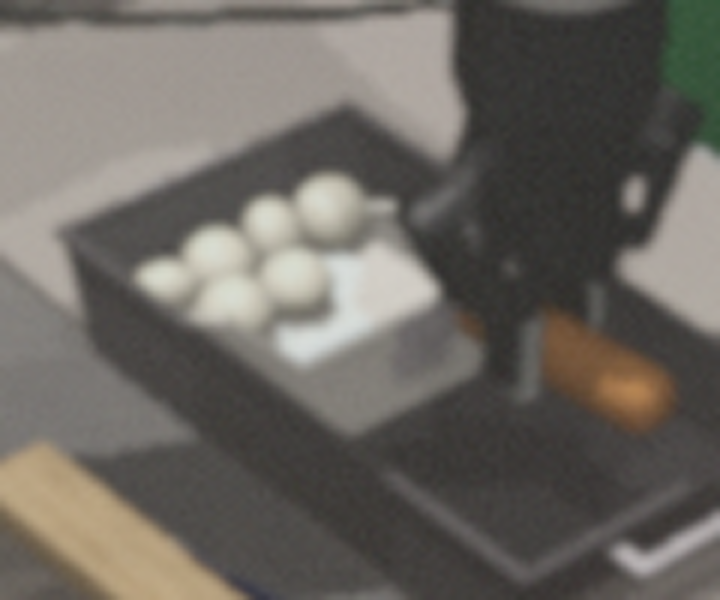

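View pics/t10c.png

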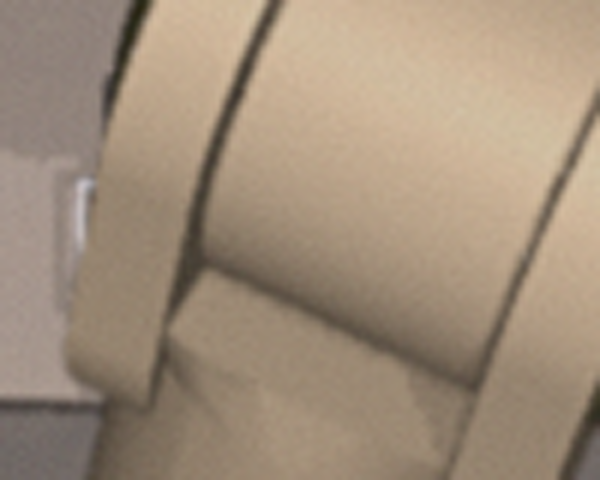

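Emit:
servo_tool([
  {"dx": 0,"dy": 0,"dz": -0.001,"yaw": 0,"claw": 0},
  {"dx": 0,"dy": 0.003,"dz": -0.003,"yaw": 0,"claw": 0},
  {"dx": 0,"dy": 0.007,"dz": -0.004,"yaw": 0,"claw": 0},
  {"dx": 0,"dy": 0.011,"dz": -0.005,"yaw": 0,"claw": 0},
  {"dx": 0,"dy": 0.015,"dz": -0.006,"yaw": 0,"claw": 0},
], newtons=30)

```text
t: 9.3
eef_pos: [433.9, -255.3, 44.8]
eef_rot: [[1.0, 0.008, -0.029], [0.029, -0.008, 1.0], [0.008, -1.0, -0.008]]
contact_force: [0.2, -11.8, 24.3]
finger_gap: 0.258
```

```bash
python3 - <<'E'
from h import *
st()
cap('scene','s11.png');
im=cv2.imread('pics/s11.png');cv2.imwrite('pics/s11c.png',cv2.resize(im[240:340,270:390],None,fx=6,fy=6,interpolation=cv2.INTER_CUBIC))
cap('wrist','w11.png')
E
```

```text
t 9.3 p [ 433.9 -255.3   44.8] F [  0.2 -11.8  24.3] M [-1.77  0.37  0.07] gap 0.258
```

View pics/s11c.png

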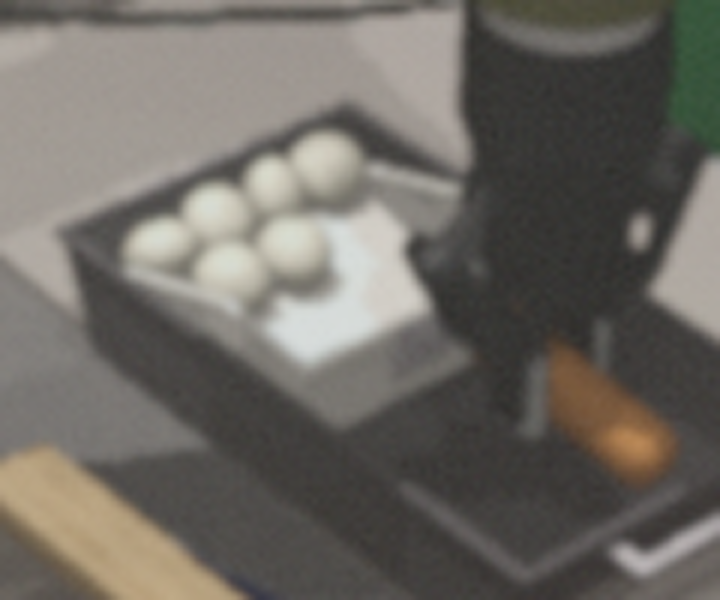

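View pics/w11.png

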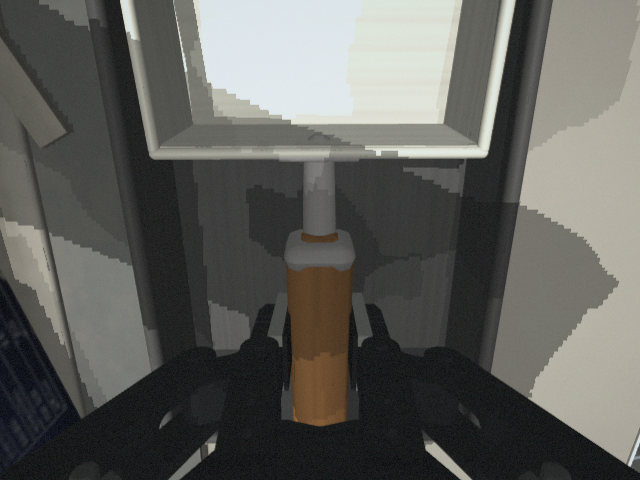

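Emit:
servo_tool([
  {"dx": 0,"dy": 0,"dz": 0,"yaw": 0,"claw": 0},
  {"dx": 0,"dy": 0,"dz": 0,"yaw": 0,"claw": 0},
  {"dx": 0,"dy": -0.008,"dz": 0.002,"yaw": 0,"claw": 0},
  {"dx": 0,"dy": -0.016,"dz": 0.005,"yaw": 0,"claw": 0},
  {"dx": 0,"dy": -0.022,"dz": 0.007,"yaw": 0,"claw": 0},
], newtons=115)

```text
t: 9.9
eef_pos: [431.8, -244.4, 65.3]
eef_rot: [[0.999, 0.002, -0.032], [0.032, -0.003, 0.999], [0.002, -1.0, -0.003]]
contact_force: [-0.7, -8.0, -5.2]
finger_gap: 0.262
```

```bash
python3 - <<'E'
from h import *
st()
cap('scene','s12.png');
im=cv2.imread('pics/s12.png');cv2.imwrite('pics/s12c.png',cv2.resize(im[240:340,270:390],None,fx=6,fy=6,interpolation=cv2.INTER_CUBIC))
E
```

```text
t 9.9 p [ 431.8 -244.4   65.3] F [-0.7 -8.  -5.2] M [-2.64 -0.05  0.11] gap 0.262
```

View pics/s12c.png

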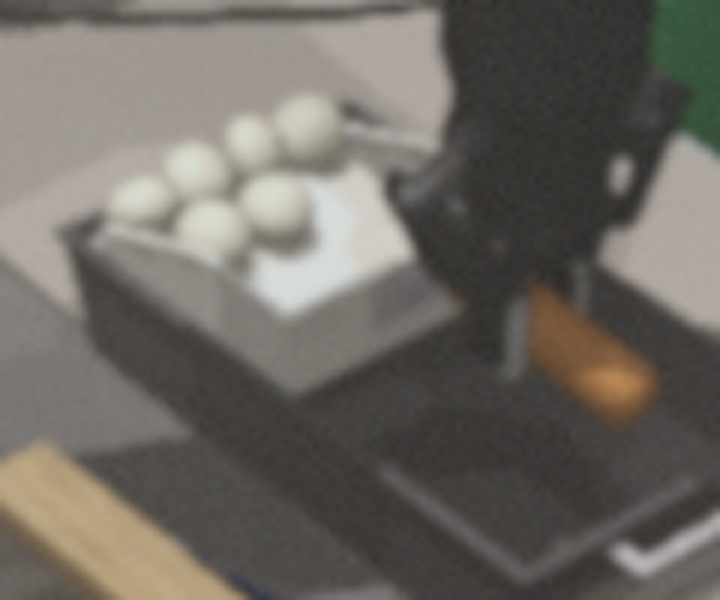

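Emit:
servo_tool([
  {"dx": 0,"dy": 0,"dz": -0.004,"yaw": 0,"claw": 0},
  {"dx": 0,"dy": -0.001,"dz": -0.009,"yaw": 0,"claw": 0},
  {"dx": 0,"dy": -0.002,"dz": -0.014,"yaw": 0,"claw": 0},
  {"dx": 0,"dy": -0.002,"dz": -0.018,"yaw": 0,"claw": 0},
  {"dx": 0,"dy": -0.002,"dz": -0.02,"yaw": 0,"claw": 0},
])

```text
t: 10.45
eef_pos: [431.5, -263.3, 66.3]
eef_rot: [[0.999, -0.0, -0.032], [0.032, 0.0, 0.999], [-0.0, -1.0, 0.0]]
contact_force: [-0.7, 1.4, -4.1]
finger_gap: 0.257
```

```bash
python3 - <<'E'
from h import *
st()
cap('scene','s13.png');
im=cv2.imread('pics/s13.png');cv2.imwrite('pics/s13c.png',cv2.resize(im[240:340,270:390],None,fx=6,fy=6,interpolation=cv2.INTER_CUBIC))
E
```

```text
t 10.45 p [ 431.5 -263.3   66.3] F [-0.7  1.4 -4.1] M [-0.48 -0.03 -0.01] gap 0.257
```

View pics/s13c.png

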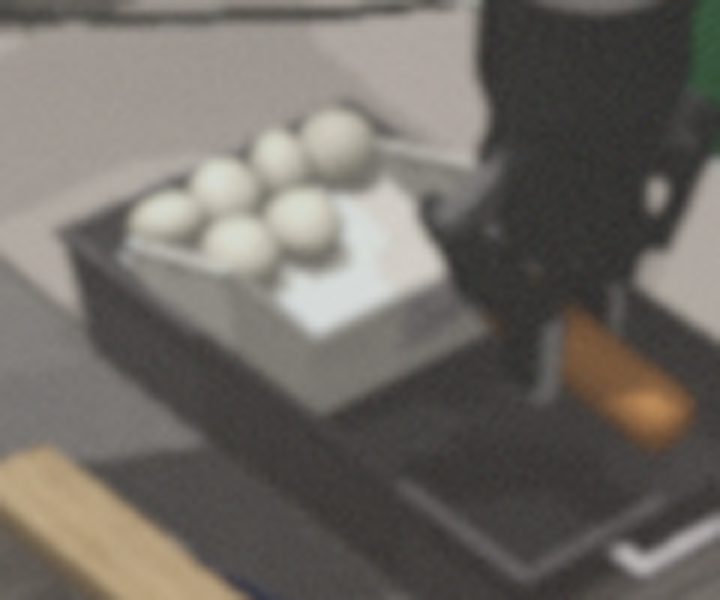

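Emit:
servo_tool([
  {"dx": 0,"dy": -0.012,"dz": 0.0,"yaw": 0,"claw": 0},
  {"dx": 0,"dy": -0.035,"dz": 0,"yaw": 0,"claw": 0},
  {"dx": 0,"dy": -0.065,"dz": 0,"yaw": 0,"claw": 0},
  {"dx": 0,"dy": -0.09,"dz": 0.003,"yaw": 0,"claw": 0},
  {"dx": 0,"dy": -0.105,"dz": 0.015,"yaw": 0,"claw": 0},
])

```text
t: 11.0
eef_pos: [431.4, -248.6, 174.0]
eef_rot: [[1.0, 0.002, -0.031], [0.031, -0.001, 1.0], [0.002, -1.0, -0.001]]
contact_force: [0.6, 0.7, -3.8]
finger_gap: 0.262
```

```bash
python3 - <<'E'
from h import *
st();go(488,54,178)
cap('scene','s14.png');
im=cv2.imread('pics/s14.png');cv2.imwrite('pics/s14c.png',cv2.resize(im[200:320,260:400],None,fx=5,fy=5,interpolation=cv2.INTER_CUBIC))
E
```

```text
t 11.0 p [ 431.4 -248.6  174. ] F [ 0.6  0.7 -3.8] M [-0.44 -0.01  0.01] gap 0.262
jaw 1.8 q [  6.  25.  25. 125. -20.  33.  47.]
dx 0.0661 dy -0.0042 dz 0.3007 yaw 0.00
```

View pics/s14c.png

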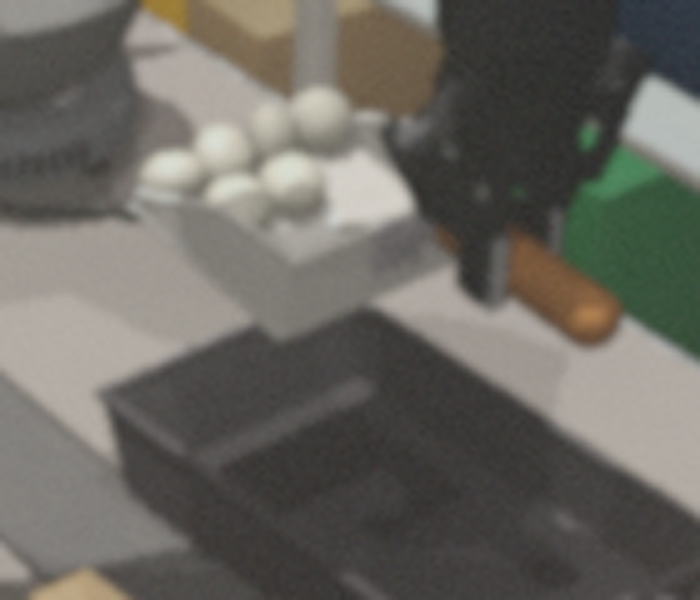

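Emit:
servo_tool([
  {"dx": 0.003,"dy": 0,"dz": 0.015,"yaw": 0,"claw": 0},
  {"dx": 0.009,"dy": 0,"dz": 0.04,"yaw": 0,"claw": 0},
  {"dx": 0.015,"dy": 0,"dz": 0.068,"yaw": 0,"claw": 0},
  {"dx": 0.022,"dy": 0,"dz": 0.098,"yaw": 0,"claw": 0},
  {"dx": 0.028,"dy": 0,"dz": 0.128,"yaw": 0,"claw": 0},
])

```text
t: 11.55
eef_pos: [454.7, -117.7, 171.5]
eef_rot: [[0.999, -0.0, -0.033], [0.033, 0.0, 0.999], [-0.0, -1.0, 0.0]]
contact_force: [0.6, 1.2, -2.7]
finger_gap: 0.259
```

Emit:
servo_tool([
  {"dx": 0.007,"dy": 0,"dz": 0.029,"yaw": 0,"claw": 0},
  {"dx": 0.013,"dy": 0,"dz": 0.056,"yaw": 0,"claw": 0},
  {"dx": 0.019,"dy": 0,"dz": 0.08,"yaw": 0,"claw": 0},
  {"dx": 0.024,"dy": 0,"dz": 0.102,"yaw": 0,"claw": 0},
  {"dx": 0.028,"dy": 0,"dz": 0.121,"yaw": 0,"claw": 0},
])

```text
t: 12.05
eef_pos: [478.5, 4.4, 171.4]
eef_rot: [[0.999, -0.001, -0.034], [0.034, 0.0, 0.999], [-0.001, -1.0, 0.0]]
contact_force: [-0.0, -0.7, -3.7]
finger_gap: 0.261
```

Emit:
servo_tool([
  {"dx": 0.003,"dy": 0,"dz": 0.015,"yaw": 0,"claw": 0},
  {"dx": 0.006,"dy": 0,"dz": 0.027,"yaw": 0,"claw": 0},
  {"dx": 0.008,"dy": 0,"dz": 0.035,"yaw": 0,"claw": 0},
  {"dx": 0.009,"dy": 0,"dz": 0.04,"yaw": 0,"claw": 0},
  {"dx": 0.009,"dy": 0,"dz": 0.04,"yaw": 0,"claw": 0},
])

```text
t: 12.55
eef_pos: [486.6, 43.5, 171.4]
eef_rot: [[0.999, -0.0, -0.033], [0.033, -0.0, 0.999], [-0.0, -1.0, -0.0]]
contact_force: [-0.5, -0.7, -4.0]
finger_gap: 0.258
```

```bash
python3 - <<'E'
from h import *
st();go(488,54,150)
cap('scene','s15.png');
im=cv2.imread('pics/s15.png');cv2.imwrite('pics/s15c.png',cv2.resize(im[130:250,200:340],None,fx=5,fy=5,interpolation=cv2.INTER_CUBIC))
im=cap('top','t15.png')[:,:,::-1];cv2.imwrite('pics/t15c.png',cv2.resize(im[180:300,140:340],None,fx=4,fy=4,interpolation=cv2.INTER_CUBIC))
cap('wrist','w15.png')
E
```

```text
t 12.55 p [486.6  43.5 171.4] F [-0.5 -0.7 -4. ] M [-0.45 -0.01 -0.03] gap 0.258
jaw 1.91 q [-31.  26.  27. 127. -22.  32.  14.]
dx 0.0017 dy 0.0214 dz 0.0105 yaw 0.00
```

View pics/s15c.png

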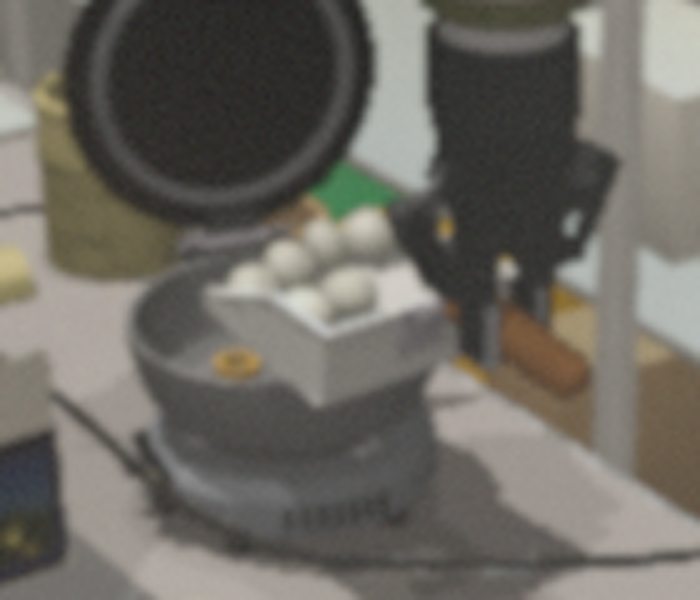

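View pics/t15c.png

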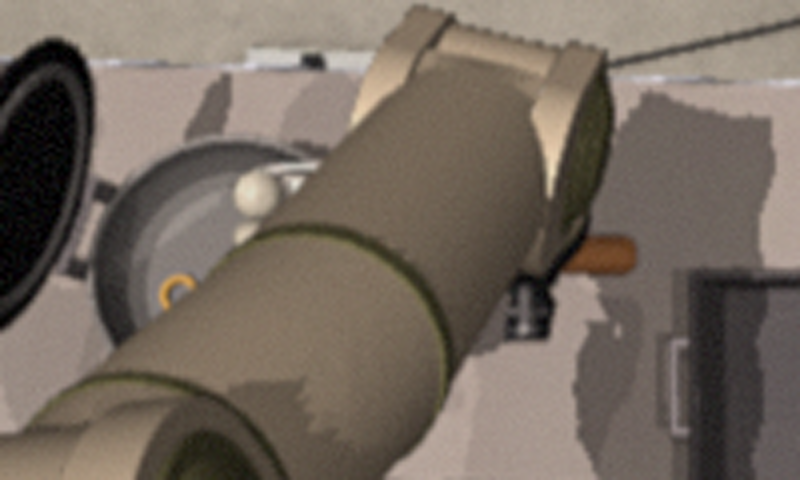

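View pics/w15.png

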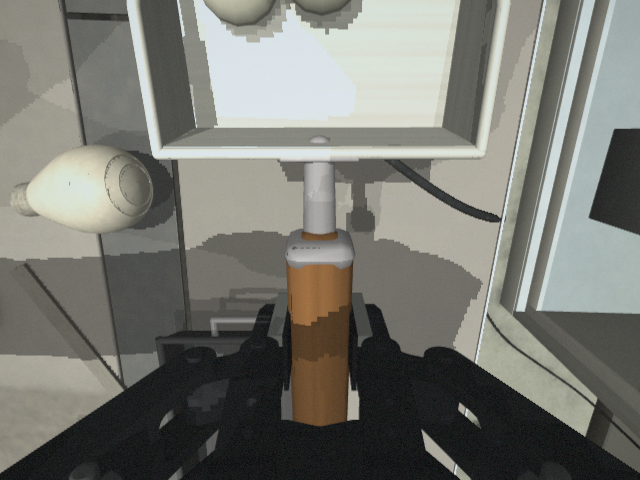

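Emit:
servo_tool([
  {"dx": 0,"dy": 0.004,"dz": 0.004,"yaw": 0,"claw": 0},
  {"dx": 0,"dy": 0.01,"dz": 0.008,"yaw": 0,"claw": 0},
  {"dx": 0,"dy": 0.016,"dz": 0.01,"yaw": 0,"claw": 0},
  {"dx": 0,"dy": 0.018,"dz": 0.01,"yaw": 0,"claw": 0},
  {"dx": 0,"dy": 0.018,"dz": 0.01,"yaw": 0,"claw": 0},
])

```text
t: 13.2
eef_pos: [486.3, 53.5, 153.2]
eef_rot: [[0.999, -0.001, -0.033], [0.033, 0.0, 0.999], [-0.001, -1.0, 0.0]]
contact_force: [-2.0, 1.2, 0.1]
finger_gap: 0.26
```

Emit:
servo_tool([
  {"dx": 0,"dy": 0.003,"dz": 0,"yaw": 0,"claw": 0},
  {"dx": 0,"dy": 0.003,"dz": 0,"yaw": 0,"claw": 0},
])

```text
t: 13.4
eef_pos: [486.5, 52.6, 151.1]
eef_rot: [[0.999, 0.001, -0.032], [0.032, 0.0, 0.999], [0.001, -1.0, 0.0]]
contact_force: [-2.6, -2.8, 12.6]
finger_gap: 0.259
```

```bash
python3 - <<'E'
from h import *
st();I=viewer.camera_info('top');print(onz(I,140+257/4,180+193/4,170))
cap('scene','s16.png');
im=cv2.imread('pics/s16.png');cv2.imwrite('pics/s16c.png',cv2.resize(im[130:250,200:340],None,fx=5,fy=5,interpolation=cv2.INTER_CUBIC))
E
```

```text
t 13.4 p [486.5  52.6 151.1] F [-2.6 -2.8 12.6] M [0.53 0.75 0.3 ] gap 0.259
[521.29889856 219.16557862 170.        ]
```

View pics/s16c.png

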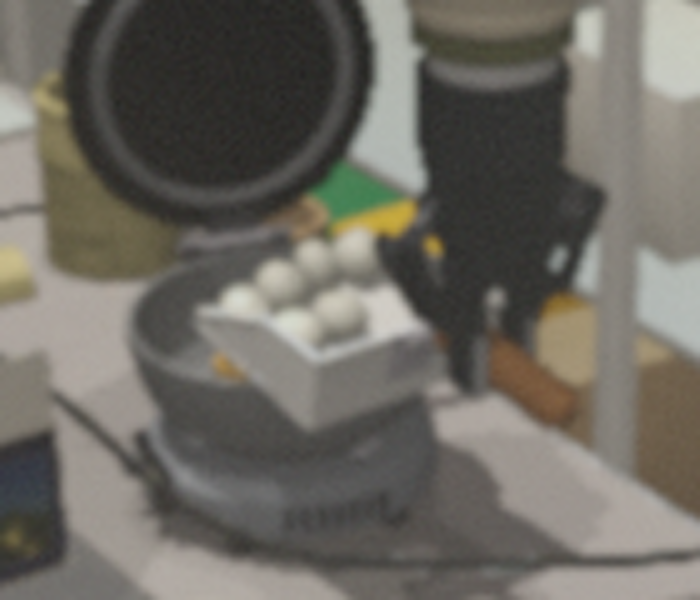

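Emit:
servo_tool([
  {"dx": 0,"dy": 0,"dz": 0,"yaw": 0,"claw": 0},
  {"dx": 0,"dy": -0.007,"dz": 0.003,"yaw": 0,"claw": 0},
  {"dx": 0,"dy": -0.014,"dz": 0.007,"yaw": 0,"claw": 0},
  {"dx": 0,"dy": -0.02,"dz": 0.012,"yaw": 0,"claw": 0},
], newtons=25)

```text
t: 13.85
eef_pos: [485.9, 65.4, 170.9]
eef_rot: [[0.999, 0.0, -0.033], [0.033, -0.0, 0.999], [0.0, -1.0, -0.0]]
contact_force: [0.2, 0.9, -4.2]
finger_gap: 0.257
```

```bash
python3 - <<'E'
from h import *
st()
cap('scene','s17.png');
im=cv2.imread('pics/s17.png');cv2.imwrite('pics/s17c.png',cv2.resize(im[130:250,200:340],None,fx=5,fy=5,interpolation=cv2.INTER_CUBIC))
E
```

```text
t 13.85 p [485.9  65.4 170.9] F [ 0.2  0.9 -4.2] M [-0.44 -0.03 -0.02] gap 0.257
```

View pics/s17c.png

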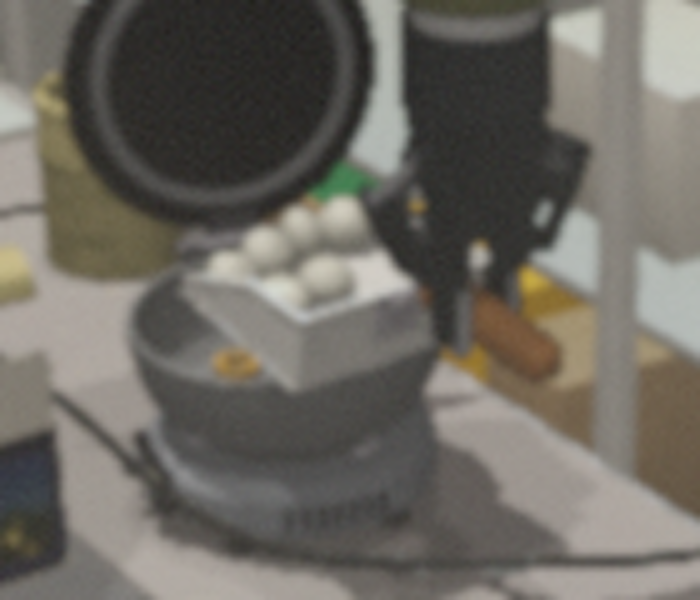

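Emit:
servo_tool([
  {"dx": 0,"dy": 0,"dz": 0,"yaw": 0,"claw": 0},
  {"dx": 0,"dy": 0,"dz": 0,"yaw": 0,"claw": 0},
  {"dx": 0,"dy": -0.035,"dz": 0.028,"yaw": 0,"claw": 0},
  {"dx": 0,"dy": -0.035,"dz": 0.028,"yaw": 0,"claw": 0},
], newtons=20)

```text
t: 14.3
eef_pos: [486.4, 96.3, 207.5]
eef_rot: [[0.999, 0.003, -0.036], [0.036, 0.002, 0.999], [0.003, -1.0, 0.002]]
contact_force: [0.5, 0.3, -4.9]
finger_gap: 0.26
```

```bash
python3 - <<'E'
from h import *
st()
cap('scene','s18.png');
im=cv2.imread('pics/s18.png');cv2.imwrite('pics/s18c.png',cv2.resize(im[130:250,200:340],None,fx=5,fy=5,interpolation=cv2.INTER_CUBIC))
E
```

```text
t 14.3 p [486.4  96.3 207.5] F [ 0.5  0.3 -4.9] M [-0.55 -0.06  0.04] gap 0.26
```

View pics/s18c.png

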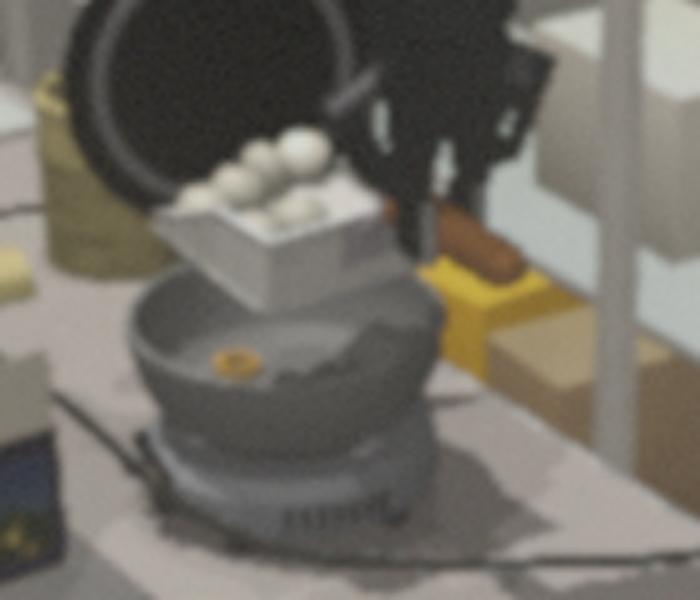

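Emit:
servo_tool([
  {"dx": 0,"dy": 0.006,"dz": -0.005,"yaw": 0,"claw": 0},
  {"dx": 0,"dy": 0.02,"dz": -0.015,"yaw": 0,"claw": 0},
  {"dx": 0,"dy": 0.035,"dz": -0.026,"yaw": 0,"claw": 0},
  {"dx": 0,"dy": 0.046,"dz": -0.034,"yaw": 0,"claw": 0},
  {"dx": 0,"dy": 0.052,"dz": -0.038,"yaw": 0,"claw": 0},
], newtons=60)

```text
t: 14.85
eef_pos: [485.8, 53.3, 152.2]
eef_rot: [[1.0, -0.001, -0.03], [0.03, -0.0, 1.0], [-0.001, -1.0, -0.0]]
contact_force: [0.4, 1.6, 5.7]
finger_gap: 0.257
```

Emit:
servo_tool([
  {"dx": 0,"dy": 0.003,"dz": 0,"yaw": 0,"claw": 0},
  {"dx": 0,"dy": 0.003,"dz": 0,"yaw": 0,"claw": 0},
  {"dx": 0,"dy": 0.003,"dz": 0,"yaw": 0,"claw": 0},
])

```text
t: 15.15
eef_pos: [486.2, 52.7, 150.3]
eef_rot: [[1.0, -0.0, -0.03], [0.03, -0.001, 1.0], [-0.0, -1.0, -0.001]]
contact_force: [-1.6, -6.4, 7.7]
finger_gap: 0.258
```

Emit:
servo_tool([
  {"dx": 0,"dy": -0.002,"dz": 0,"yaw": 0,"claw": 25},
  {"dx": 0,"dy": -0.002,"dz": 0,"yaw": 0,"claw": 25.5},
], newtons=20)

```text
t: 15.35
eef_pos: [486.0, 54.3, 152.1]
eef_rot: [[1.0, -0.0, -0.032], [0.032, -0.0, 1.0], [-0.0, -1.0, -0.0]]
contact_force: [-0.6, 0.2, -2.7]
finger_gap: 0.26
```

```bash
python3 - <<'E'
from h import *
st()
cap('scene','s19.png');
im=cv2.imread('pics/s19.png');cv2.imwrite('pics/s19c.png',cv2.resize(im[130:250,200:340],None,fx=5,fy=5,interpolation=cv2.INTER_CUBIC))
E
```

```text
t 15.35 p [486.   54.3 152.1] F [-0.6  0.2 -2.7] M [-0.38  0.01  0.05] gap 0.26
```

View pics/s19c.png

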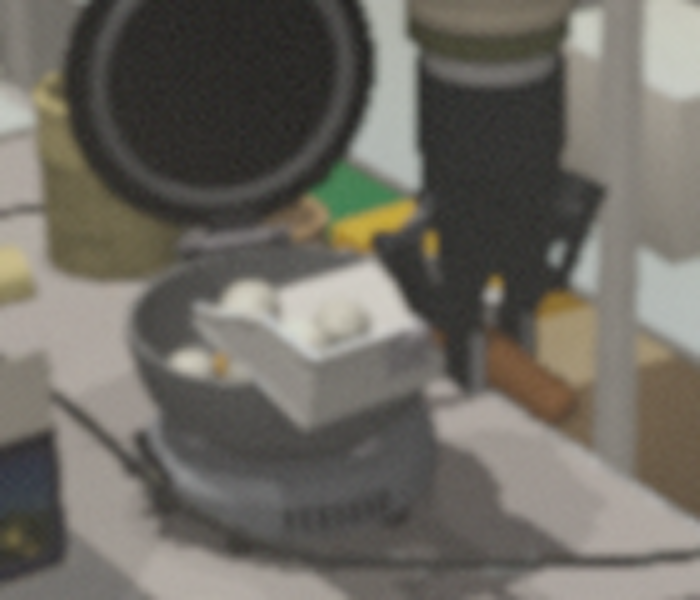

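Emit:
servo_tool([
  {"dx": 0,"dy": -0.008,"dz": 0.006,"yaw": 0,"claw": 0},
  {"dx": 0,"dy": -0.018,"dz": 0.016,"yaw": 0,"claw": 0},
  {"dx": 0,"dy": -0.025,"dz": 0.025,"yaw": 0,"claw": 0},
  {"dx": 0,"dy": 0.0,"dz": -0.015,"yaw": 0,"claw": 0},
  {"dx": 0,"dy": 0.004,"dz": -0.02,"yaw": 0,"claw": 0},
], newtons=80)

```text
t: 15.9
eef_pos: [486.4, 33.5, 147.8]
eef_rot: [[0.999, -0.0, -0.033], [0.033, -0.002, 0.999], [-0.0, -1.0, -0.002]]
contact_force: [-0.0, 1.2, -1.2]
finger_gap: 0.259
```

```bash
python3 - <<'E'
from h import *
st()
cap('scene','s20.png');
im=cv2.imread('pics/s20.png');cv2.imwrite('pics/s20c.png',cv2.resize(im[130:250,200:340],None,fx=5,fy=5,interpolation=cv2.INTER_CUBIC))
E
```

```text
t 15.9 p [486.4  33.5 147.8] F [-0.   1.2 -1.2] M [0.08 0.03 0.02] gap 0.259
```

View pics/s20c.png

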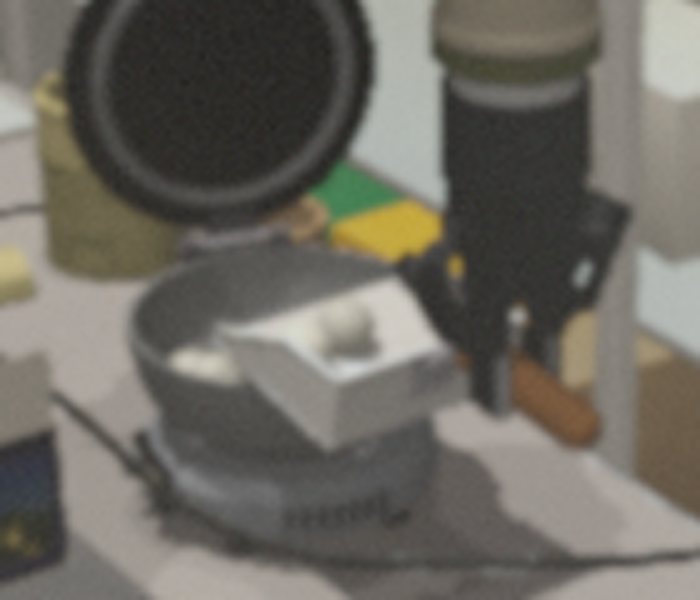

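Emit:
servo_tool([
  {"dx": 0,"dy": -0.008,"dz": 0.008,"yaw": 0,"claw": 0},
  {"dx": 0,"dy": -0.02,"dz": 0.022,"yaw": 0,"claw": 0},
  {"dx": 0,"dy": -0.025,"dz": 0.042,"yaw": 0,"claw": 0},
  {"dx": 0,"dy": -0.015,"dz": 0.0,"yaw": 0,"claw": 0},
  {"dx": 0,"dy": -0.003,"dz": -0.002,"yaw": 0,"claw": 0},
])

```text
t: 16.45
eef_pos: [487.8, 33.2, 153.0]
eef_rot: [[0.999, 0.003, -0.034], [0.034, -0.0, 0.999], [0.003, -1.0, -0.0]]
contact_force: [0.2, -0.2, -2.3]
finger_gap: 0.264
```

```bash
python3 - <<'E'
from h import *
st()
cap('scene','s21.png');
im=cv2.imread('pics/s21.png');cv2.imwrite('pics/s21c.png',cv2.resize(im[130:250,200:340],None,fx=5,fy=5,interpolation=cv2.INTER_CUBIC))
E
```

```text
t 16.45 p [487.8  33.2 153. ] F [ 0.2 -0.2 -2.3] M [-0.32 -0.03 -0.05] gap 0.264
```

View pics/s21c.png

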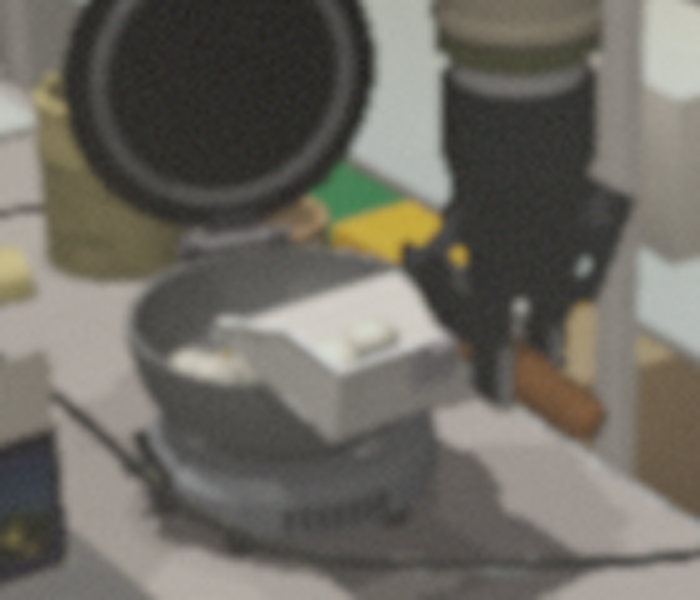

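Emit:
servo_tool([
  {"dx": 0,"dy": -0.002,"dz": 0.003,"yaw": 0,"claw": 0},
  {"dx": 0,"dy": -0.005,"dz": 0.008,"yaw": 0,"claw": 0},
  {"dx": 0,"dy": -0.009,"dz": 0.015,"yaw": 0,"claw": 0},
  {"dx": 0,"dy": -0.014,"dz": 0.025,"yaw": 0,"claw": 0},
  {"dx": 0,"dy": -0.018,"dz": 0.038,"yaw": 0,"claw": 0},
], newtons=110)

```text
t: 17.0
eef_pos: [485.8, 72.3, 170.4]
eef_rot: [[0.999, 0.001, -0.033], [0.033, 0.0, 0.999], [0.001, -1.0, 0.0]]
contact_force: [0.2, 0.1, -2.5]
finger_gap: 0.259
```

Emit:
servo_tool([
  {"dx": 0,"dy": -0.002,"dz": 0.015,"yaw": 0,"claw": 0},
  {"dx": 0,"dy": -0.002,"dz": 0.03,"yaw": 0,"claw": 0},
  {"dx": 0,"dy": 0.005,"dz": -0.02,"yaw": 0,"claw": 0},
  {"dx": 0,"dy": 0.01,"dz": -0.068,"yaw": 0,"claw": 0},
  {"dx": 0,"dy": 0.01,"dz": -0.068,"yaw": 0,"claw": 0},
])

```text
t: 17.5
eef_pos: [488.0, -2.2, 160.1]
eef_rot: [[1.0, 0.001, -0.025], [0.025, -0.002, 1.0], [0.001, -1.0, -0.002]]
contact_force: [-0.5, 0.2, -2.0]
finger_gap: 0.26
```

```bash
python3 - <<'E'
from h import *
st()
cap('scene','s22.png');
im=cv2.imread('pics/s22.png');cv2.imwrite('pics/s22c.png',cv2.resize(im[130:250,200:340],None,fx=5,fy=5,interpolation=cv2.INTER_CUBIC))
cap('wrist','w22.png')
E
```

```text
t 17.5 p [488.   -2.2 160.1] F [-0.5  0.2 -2. ] M [-0.19 -0.07  0.03] gap 0.26
```

View pics/s22c.png

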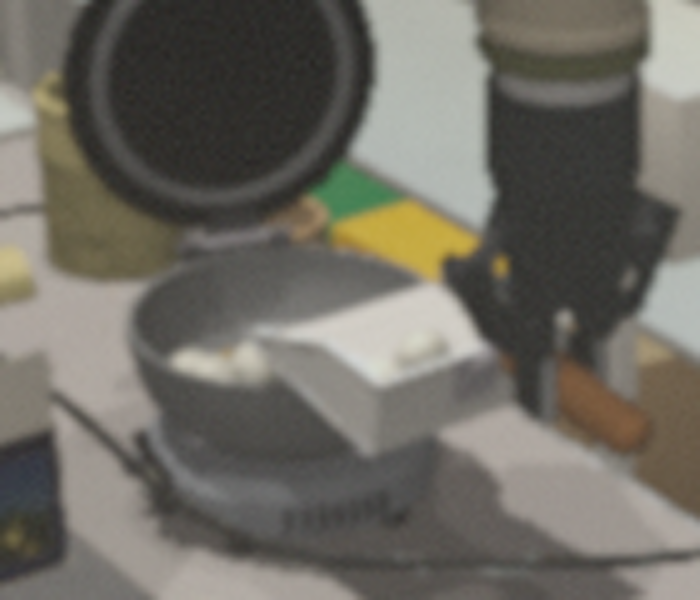

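View pics/w22.png

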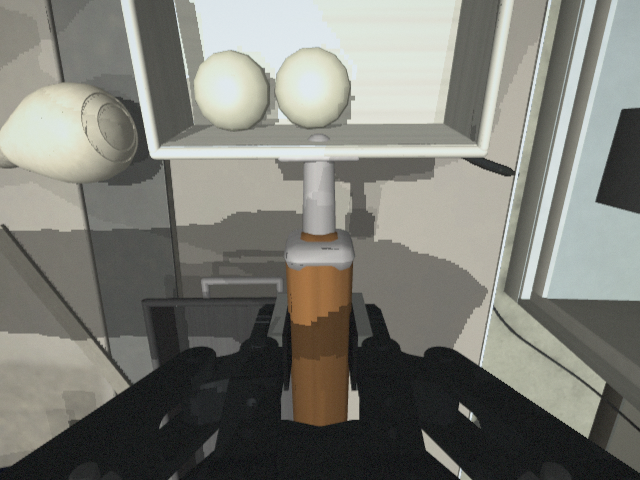

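Emit:
servo_tool([
  {"dx": 0.003,"dy": 0,"dz": -0.006,"yaw": 0.5,"claw": 0},
  {"dx": 0.012,"dy": 0,"dz": -0.022,"yaw": 1,"claw": 0},
  {"dx": 0.025,"dy": 0,"dz": -0.046,"yaw": 2,"claw": 0},
  {"dx": 0.04,"dy": 0,"dz": -0.076,"yaw": 3,"claw": 0},
  {"dx": 0.057,"dy": 0,"dz": -0.108,"yaw": 4,"claw": 0},
])

```text
t: 18.1
eef_pos: [549.6, -101.7, 159.7]
eef_rot: [[0.999, 0.0, 0.034], [-0.034, 0.001, 0.999], [0.0, -1.0, 0.001]]
contact_force: [1.4, 1.3, -2.7]
finger_gap: 0.263
```

Emit:
servo_tool([
  {"dx": 0.016,"dy": 0,"dz": -0.03,"yaw": 0,"claw": 0},
  {"dx": 0.029,"dy": 0.0,"dz": -0.055,"yaw": 0,"claw": 0},
  {"dx": 0.039,"dy": 0.01,"dz": -0.072,"yaw": 0,"claw": 0},
  {"dx": 0.044,"dy": 0.03,"dz": -0.082,"yaw": 0,"claw": 0},
  {"dx": 0.046,"dy": 0.055,"dz": -0.086,"yaw": 0,"claw": 0},
])

```text
t: 18.6
eef_pos: [593.4, -190.6, 104.7]
eef_rot: [[0.999, 0.003, 0.036], [-0.036, -0.001, 0.999], [0.003, -1.0, -0.001]]
contact_force: [0.7, 0.5, -2.0]
finger_gap: 0.263
```

```bash
python3 - <<'E'
from h import *
st();go(590,-197,42)
im=cap('top','t23.png')[:,:,::-1];cv2.imwrite('pics/t23c.png',cv2.resize(im[170:310,110:390],None,fx=2.8,fy=2.8,interpolation=cv2.INTER_CUBIC))
E
```

```text
t 18.6 p [ 593.4 -190.6  104.7] F [ 0.7  0.5 -2. ] M [-0.25  0.02 -0.06] gap 0.263
jaw -2.07 q [ -2.  38.  23. 112. -26.  34.  36.]
dx -0.0033 dy 0.0627 dz -0.0064 yaw 0.00
```

View pics/t23c.png

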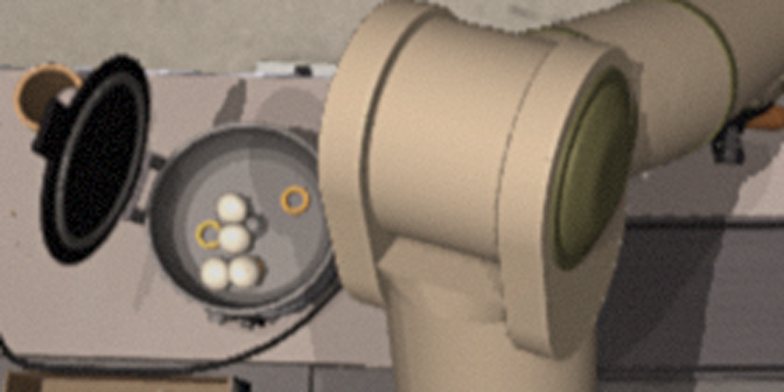

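Emit:
servo_tool([
  {"dx": -0.005,"dy": -0.015,"dz": 0.002,"yaw": -4,"claw": 0},
  {"dx": -0.012,"dy": -0.03,"dz": 0.004,"yaw": -11,"claw": 0},
  {"dx": -0.02,"dy": -0.04,"dz": 0.006,"yaw": -19,"claw": 0},
  {"dx": -0.028,"dy": -0.045,"dz": 0.008,"yaw": -27,"claw": 0},
  {"dx": -0.035,"dy": -0.045,"dz": 0.008,"yaw": -35,"claw": 0},
])

```text
t: 19.15
eef_pos: [557.3, -179.4, 151.0]
eef_rot: [[0.835, 0.001, -0.55], [0.55, -0.0, 0.835], [0.001, -1.0, -0.001]]
contact_force: [-0.1, -0.0, -3.1]
finger_gap: 0.258
```

Emit:
servo_tool([
  {"dx": 0,"dy": 0,"dz": 0,"yaw": -8,"claw": 0},
  {"dx": 0,"dy": 0,"dz": 0,"yaw": -16,"claw": 0},
  {"dx": 0,"dy": 0,"dz": 0,"yaw": -24,"claw": 0},
  {"dx": 0,"dy": 0,"dz": 0,"yaw": -32,"claw": 0},
  {"dx": 0,"dy": 0,"dz": 0,"yaw": -40,"claw": 0},
])

```text
t: 19.65
eef_pos: [557.2, -179.8, 150.2]
eef_rot: [[0.287, 0.0, -0.958], [0.958, -0.0, 0.287], [-0.0, -1.0, -0.0]]
contact_force: [-0.7, -0.1, -2.5]
finger_gap: 0.259
```

Emit:
servo_tool([
  {"dx": 0,"dy": 0,"dz": 0,"yaw": -8,"claw": 0},
  {"dx": 0,"dy": 0,"dz": 0,"yaw": -15,"claw": 0},
  {"dx": 0,"dy": 0,"dz": 0,"yaw": -19,"claw": 0},
  {"dx": 0,"dy": 0,"dz": 0,"yaw": -19,"claw": 0},
])

```text
t: 20.05
eef_pos: [557.1, -180.2, 150.1]
eef_rot: [[-0.035, 0.0, -0.999], [0.999, -0.0, -0.035], [-0.0, -1.0, -0.0]]
contact_force: [0.3, -0.1, -2.5]
finger_gap: 0.26
```

```bash
python3 - <<'E'
from h import *
st();go(557,-180,48,91.9)
cap('wrist','w24.png');cap('scene','s24.png')
i=viewer.camera_info('wrist'); print(np.round(np.array(i['T'])[:3,3]))
E
```

```text
t 20.05 p [ 557.1 -180.2  150.1] F [ 0.3 -0.1 -2.5] M [ 0.01 -0.22 -0.03] gap 0.26
jaw 92.01 q [ 14.  31.  -2. 114.   2.  35. 102.]
dx 0.0002 dy 0.1021 dz 0.0002 yaw 0.11
[ 480. -181.  293.]
```

View pics/w24.png

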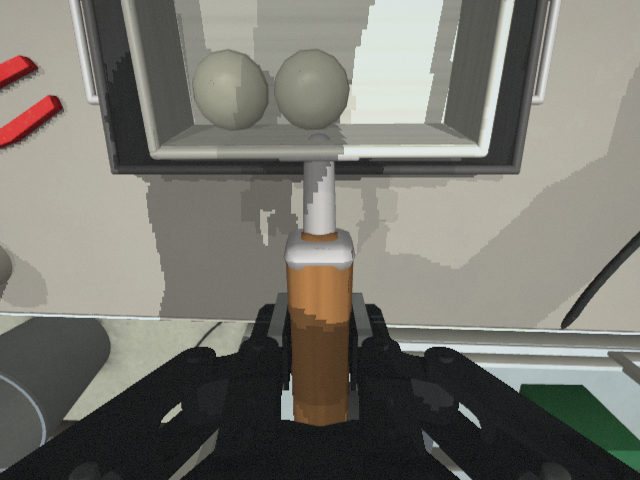

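View pics/s24.png

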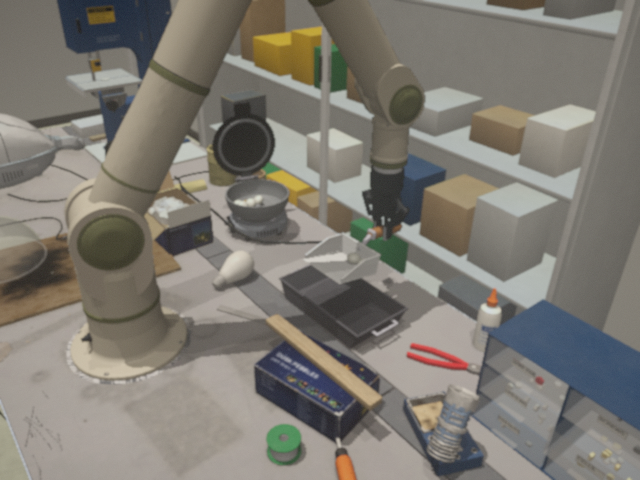

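Emit:
servo_tool([
  {"dx": 0,"dy": 0.015,"dz": -0.003,"yaw": 0,"claw": 0},
  {"dx": 0,"dy": 0.045,"dz": -0.003,"yaw": 0,"claw": 0},
  {"dx": 0,"dy": 0.075,"dz": -0.003,"yaw": 0,"claw": 0},
  {"dx": 0,"dy": 0.095,"dz": -0.003,"yaw": 0,"claw": 0},
  {"dx": 0,"dy": 0.099,"dz": -0.003,"yaw": 0,"claw": 0},
])

```text
t: 20.65
eef_pos: [558.3, -180.3, 47.3]
eef_rot: [[-0.033, -0.004, -0.999], [0.999, 0.001, -0.033], [0.001, -1.0, 0.004]]
contact_force: [-0.4, -1.0, -2.6]
finger_gap: 0.257
```

```bash
python3 - <<'E'
from h import *
st()
cap('scene','s25.png');
im=cv2.imread('pics/s25.png');cv2.imwrite('pics/s25c.png',cv2.resize(im[220:350,260:430],None,fx=4.6,fy=4.6,interpolation=cv2.INTER_CUBIC))
E
```

```text
t 20.65 p [ 558.3 -180.3   47.3] F [-0.4 -1.  -2.6] M [ 0.03 -0.2  -0.03] gap 0.257
```

View pics/s25c.png

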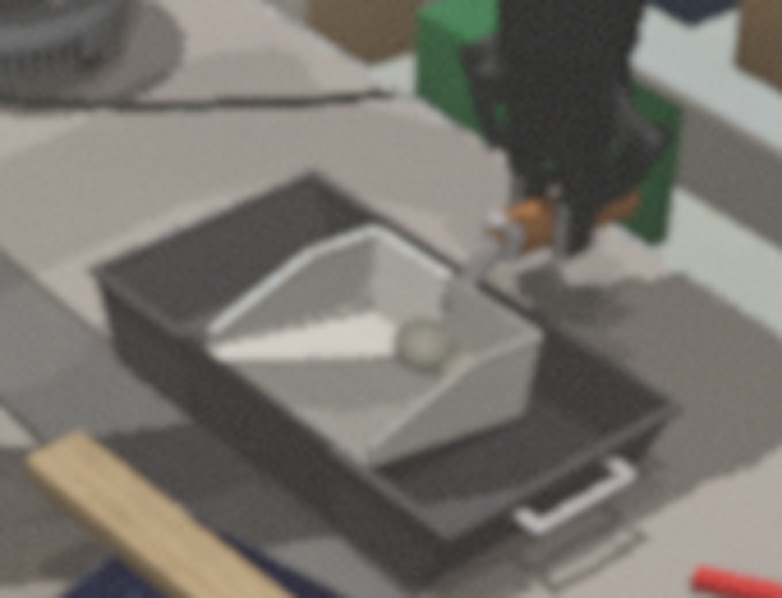

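Emit:
servo_tool([
  {"dx": 0,"dy": 0,"dz": 0.003,"yaw": 0,"claw": 0},
  {"dx": 0,"dy": 0,"dz": 0.006,"yaw": 0,"claw": 0},
  {"dx": 0,"dy": 0,"dz": 0.008,"yaw": 0,"claw": 0},
], newtons=22)

```text
t: 21.0
eef_pos: [551.7, -181.5, 51.5]
eef_rot: [[-0.033, 0.001, -0.999], [0.999, -0.0, -0.033], [-0.001, -1.0, -0.001]]
contact_force: [0.8, 0.4, -2.1]
finger_gap: 0.26
```

Emit:
servo_tool([
  {"dx": 0,"dy": 0.003,"dz": 0.003,"yaw": 0,"claw": 0},
  {"dx": 0,"dy": 0.003,"dz": 0.006,"yaw": 0,"claw": 0},
  {"dx": 0,"dy": 0.003,"dz": 0.006,"yaw": 0,"claw": 0},
])

```text
t: 21.3
eef_pos: [546.7, -181.8, 48.1]
eef_rot: [[-0.033, 0.003, -0.999], [0.999, -0.001, -0.033], [-0.001, -1.0, -0.003]]
contact_force: [3.3, -1.6, -2.6]
finger_gap: 0.262
```

Emit:
servo_tool([
  {"dx": 0,"dy": 0,"dz": 0.002,"yaw": 0,"claw": 0},
  {"dx": 0,"dy": -0.004,"dz": 0.004,"yaw": 0,"claw": 0},
  {"dx": 0,"dy": -0.01,"dz": 0.006,"yaw": 0,"claw": 0},
  {"dx": 0,"dy": -0.016,"dz": 0.008,"yaw": 0,"claw": 0},
])

```text
t: 21.7
eef_pos: [541.5, -181.9, 64.6]
eef_rot: [[-0.034, 0.007, -0.999], [0.999, -0.001, -0.034], [-0.001, -1.0, -0.007]]
contact_force: [9.4, 2.3, -1.8]
finger_gap: 0.258
```

```bash
python3 - <<'E'
from h import *
st()
cap('scene','s26.png');
im=cv2.imread('pics/s26.png');cv2.imwrite('pics/s26c.png',cv2.resize(im[220:350,260:430],None,fx=4.6,fy=4.6,interpolation=cv2.INTER_CUBIC))
E
```

```text
t 21.7 p [ 541.5 -181.9   64.6] F [ 9.4  2.3 -1.8] M [ 0.55 -2.94 -0.4 ] gap 0.258
```

View pics/s26c.png

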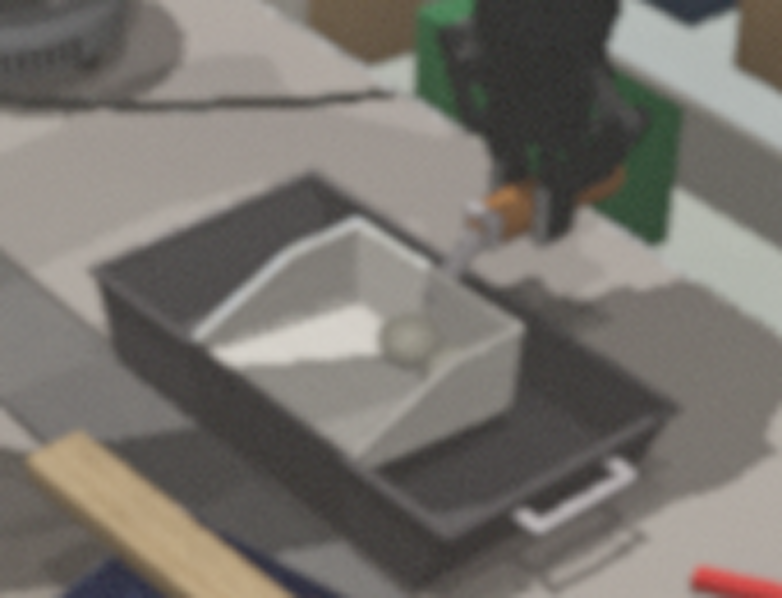

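Emit:
servo_tool([
  {"dx": 0,"dy": -0.008,"dz": 0.003,"yaw": 0,"claw": 0},
  {"dx": 0,"dy": -0.016,"dz": 0.007,"yaw": 0,"claw": 0},
  {"dx": 0,"dy": -0.024,"dz": 0.011,"yaw": 0,"claw": 0},
  {"dx": 0,"dy": -0.032,"dz": 0.015,"yaw": 0,"claw": 0},
])

```text
t: 22.15
eef_pos: [525.8, -182.2, 96.7]
eef_rot: [[-0.034, 0.006, -0.999], [0.999, -0.001, -0.034], [-0.001, -1.0, -0.006]]
contact_force: [7.1, 1.2, -2.3]
finger_gap: 0.261
```

```bash
python3 - <<'E'
from h import *
st()
cap('scene','s27.png');
im=cv2.imread('pics/s27.png');cv2.imwrite('pics/s27c.png',cv2.resize(im[220:350,260:430],None,fx=4.6,fy=4.6,interpolation=cv2.INTER_CUBIC))
E
```

```text
t 22.15 p [ 525.8 -182.2   96.7] F [ 7.1  1.2 -2.3] M [ 0.31 -1.5  -0.09] gap 0.261
```

View pics/s27c.png

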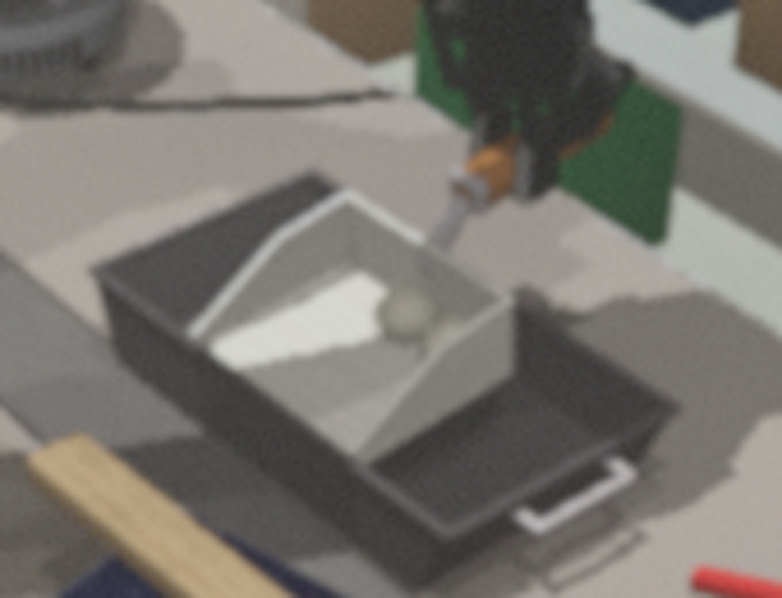

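Emit:
servo_tool([
  {"dx": 0,"dy": 0,"dz": -0.003,"yaw": 0,"claw": 0},
  {"dx": 0,"dy": 0.002,"dz": -0.006,"yaw": 0,"claw": 0},
  {"dx": 0,"dy": 0.008,"dz": -0.006,"yaw": 0,"claw": 0},
  {"dx": 0,"dy": 0.014,"dz": -0.006,"yaw": 0,"claw": 0},
  {"dx": 0,"dy": 0.014,"dz": -0.006,"yaw": 0,"claw": 0},
], newtons=110)

```text
t: 22.7
eef_pos: [527.4, -181.8, 80.0]
eef_rot: [[-0.033, -0.003, -0.999], [0.999, 0.001, -0.033], [0.001, -1.0, 0.003]]
contact_force: [0.5, 1.2, -1.5]
finger_gap: 0.263
```

```bash
python3 - <<'E'
from h import *
st()
cap('scene','s28.png');
im=cv2.imread('pics/s28.png');cv2.imwrite('pics/s28c.png',cv2.resize(im[220:350,260:430],None,fx=4.6,fy=4.6,interpolation=cv2.INTER_CUBIC))
E
```

```text
t 22.7 p [ 527.4 -181.8   80. ] F [ 0.5  1.2 -1.5] M [ 0.04 -0.22 -0.05] gap 0.263
```

View pics/s28c.png

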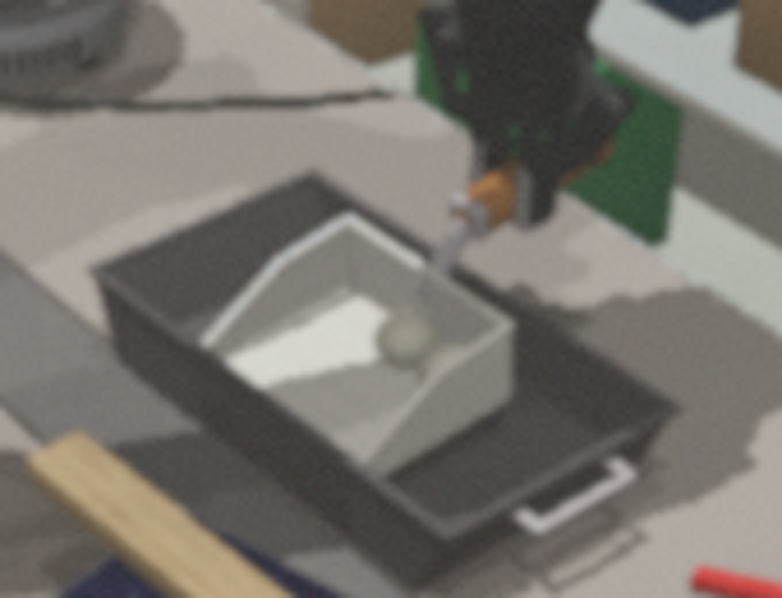

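Emit:
servo_tool([
  {"dx": 0,"dy": 0.002,"dz": 0.006,"yaw": 0,"claw": 0},
  {"dx": 0,"dy": -0.002,"dz": 0.01,"yaw": 0,"claw": 0},
  {"dx": 0,"dy": -0.011,"dz": 0.016,"yaw": 0,"claw": 0},
  {"dx": 0,"dy": -0.02,"dz": 0.022,"yaw": 0,"claw": 0},
  {"dx": 0,"dy": -0.028,"dz": 0.028,"yaw": 0,"claw": 0},
], newtons=22)

```text
t: 23.25
eef_pos: [502.2, -183.1, 110.5]
eef_rot: [[-0.033, 0.004, -0.999], [0.999, -0.001, -0.033], [-0.001, -1.0, -0.004]]
contact_force: [4.8, 1.8, -2.0]
finger_gap: 0.259
```

```bash
python3 - <<'E'
from h import *
st()
cap('scene','s29.png');
im=cv2.imread('pics/s29.png');cv2.imwrite('pics/s29c.png',cv2.resize(im[220:350,260:430],None,fx=4.6,fy=4.6,interpolation=cv2.INTER_CUBIC))
E
```

```text
t 23.25 p [ 502.2 -183.1  110.5] F [ 4.8  1.8 -2. ] M [ 0.4  -1.89 -0.18] gap 0.259
```

View pics/s29c.png

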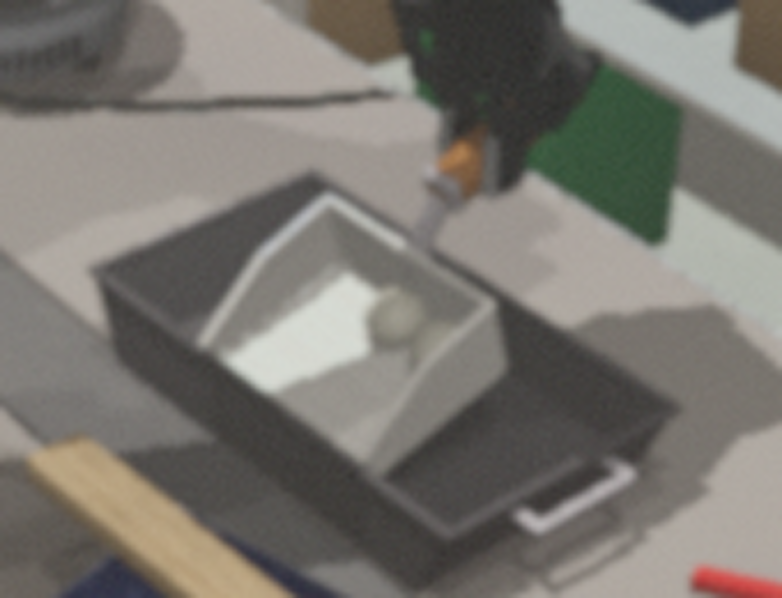

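Emit:
servo_tool([
  {"dx": 0,"dy": -0.007,"dz": 0.007,"yaw": 0,"claw": 0},
  {"dx": 0,"dy": -0.014,"dz": 0.014,"yaw": 0,"claw": 0},
  {"dx": 0,"dy": -0.02,"dz": 0.021,"yaw": 0,"claw": 0},
  {"dx": 0,"dy": -0.026,"dz": 0.028,"yaw": 0,"claw": 0},
])

```text
t: 23.7
eef_pos: [472.9, -184.0, 135.9]
eef_rot: [[-0.033, 0.001, -0.999], [0.999, -0.0, -0.033], [-0.0, -1.0, -0.001]]
contact_force: [6.8, 0.5, -3.2]
finger_gap: 0.26
```

```bash
python3 - <<'E'
from h import *
st()
cap('scene','s30.png');
im=cv2.imread('pics/s30.png');cv2.imwrite('pics/s30c.png',cv2.resize(im[220:350,260:430],None,fx=4.6,fy=4.6,interpolation=cv2.INTER_CUBIC))
E
```

```text
t 23.7 p [ 472.9 -184.   135.9] F [ 6.8  0.5 -3.2] M [ 0.26 -1.98 -0.18] gap 0.26
```

View pics/s30c.png

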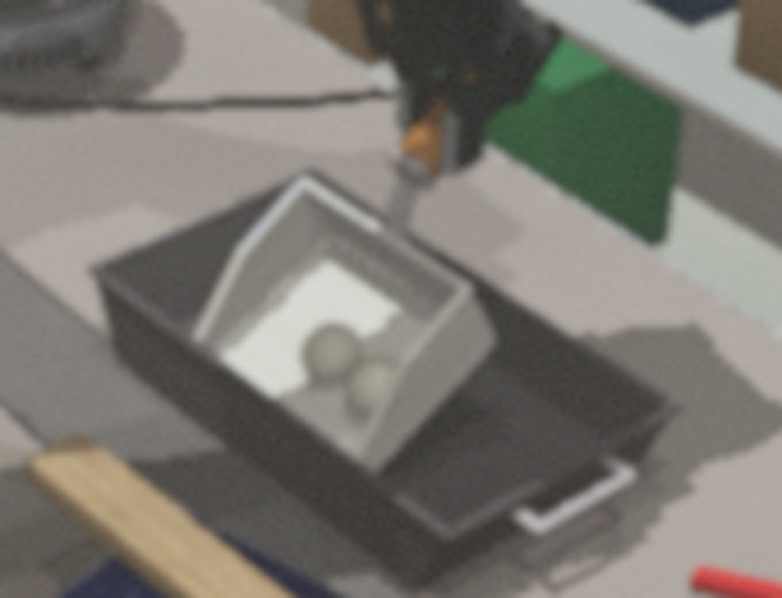

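Emit:
servo_tool([
  {"dx": 0,"dy": 0,"dz": 0,"yaw": 0,"claw": 0},
  {"dx": 0,"dy": 0,"dz": -0.002,"yaw": 0,"claw": 0},
  {"dx": 0,"dy": -0.005,"dz": -0.01,"yaw": 0,"claw": 0},
  {"dx": 0,"dy": -0.012,"dz": -0.022,"yaw": 0,"claw": 0},
  {"dx": 0,"dy": -0.022,"dz": -0.036,"yaw": 0,"claw": 0},
], newtons=110)

```text
t: 24.25
eef_pos: [508.4, -182.5, 157.1]
eef_rot: [[-0.033, -0.003, -0.999], [0.999, 0.001, -0.033], [0.001, -1.0, 0.003]]
contact_force: [0.4, -0.3, -2.0]
finger_gap: 0.264
```

```bash
python3 - <<'E'
from h import *
st()
cap('scene','s31.png');
im=cv2.imread('pics/s31.png');cv2.imwrite('pics/s31c.png',cv2.resize(im[220:350,260:430],None,fx=4.6,fy=4.6,interpolation=cv2.INTER_CUBIC))
E
```

```text
t 24.25 p [ 508.4 -182.5  157.1] F [ 0.4 -0.3 -2. ] M [-0.   -0.15 -0.04] gap 0.264
```

View pics/s31c.png

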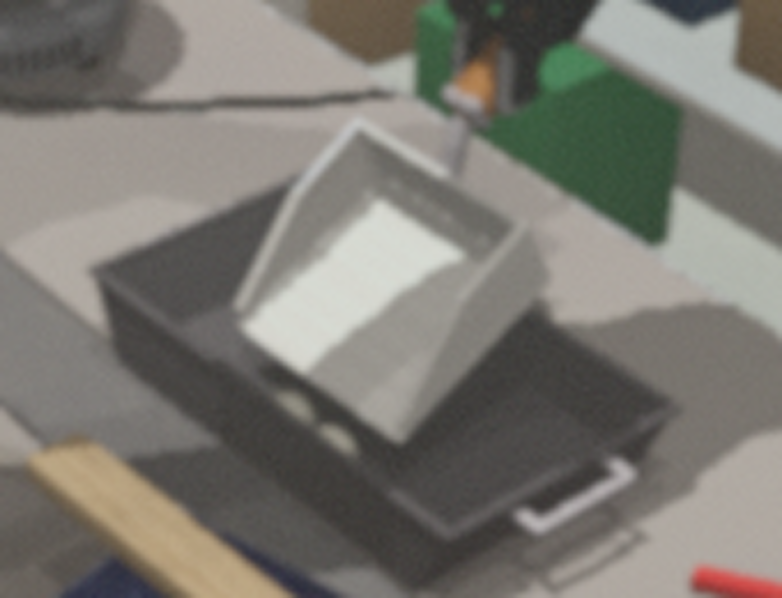

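Emit:
servo_tool([
  {"dx": 0,"dy": -0.03,"dz": -0.01,"yaw": 2,"claw": 0},
  {"dx": 0,"dy": -0.06,"dz": -0.03,"yaw": 8,"claw": 0},
  {"dx": -0.004,"dy": -0.075,"dz": -0.05,"yaw": 16,"claw": 0},
  {"dx": -0.008,"dy": -0.075,"dz": -0.07,"yaw": 24,"claw": 0},
  {"dx": -0.013,"dy": -0.075,"dz": -0.08,"yaw": 32,"claw": 0},
])

```text
t: 24.8
eef_pos: [590.5, -192.6, 232.7]
eef_rot: [[0.506, 0.001, -0.863], [0.863, 0.0, 0.506], [0.0, -1.0, -0.0]]
contact_force: [-0.2, 0.7, -1.8]
finger_gap: 0.259
```

Emit:
servo_tool([
  {"dx": 0,"dy": 0,"dz": 0,"yaw": 8.5,"claw": 0},
  {"dx": 0,"dy": 0,"dz": 0,"yaw": 17,"claw": 0},
  {"dx": 0,"dy": 0,"dz": 0,"yaw": 25,"claw": 0},
  {"dx": 0,"dy": 0,"dz": 0,"yaw": 33,"claw": 0},
  {"dx": 0,"dy": 0,"dz": 0,"yaw": 41,"claw": 0},
])

```text
t: 25.3
eef_pos: [588.4, -192.7, 231.8]
eef_rot: [[0.948, -0.002, -0.319], [0.319, 0.0, 0.948], [-0.002, -1.0, 0.001]]
contact_force: [0.6, -0.4, -1.7]
finger_gap: 0.257
```

Emit:
servo_tool([
  {"dx": 0,"dy": 0,"dz": 0,"yaw": 8.5,"claw": 0},
  {"dx": 0,"dy": 0,"dz": 0,"yaw": 17,"claw": 0},
  {"dx": 0,"dy": 0,"dz": 0,"yaw": 21.5,"claw": 0},
  {"dx": 0,"dy": 0,"dz": 0,"yaw": 21.5,"claw": 0},
])

```text
t: 25.7
eef_pos: [588.6, -192.5, 231.8]
eef_rot: [[0.999, -0.002, 0.046], [-0.046, 0.0, 0.999], [-0.002, -1.0, 0.0]]
contact_force: [0.2, -0.1, -1.6]
finger_gap: 0.261
```

```bash
python3 - <<'E'
from h import *
st();go(588,-197,165,-2.5)
cap('scene','s32.png');
im=cv2.imread('pics/s32.png');cv2.imwrite('pics/s32c.png',cv2.resize(im[170:330,260:460],None,fx=4,fy=3.7,interpolation=cv2.INTER_CUBIC))
cap('wrist','w32.png')
E
```

```text
t 25.7 p [ 588.6 -192.5  231.8] F [ 0.2 -0.1 -1.6] M [-0.18  0.03  0.02] gap 0.261
jaw -2.64 q [ -4.  29.  24. 107. -16.  48.  26.]
dx -0.0002 dy 0.0668 dz -0.0045 yaw -0.14
```

View pics/s32c.png

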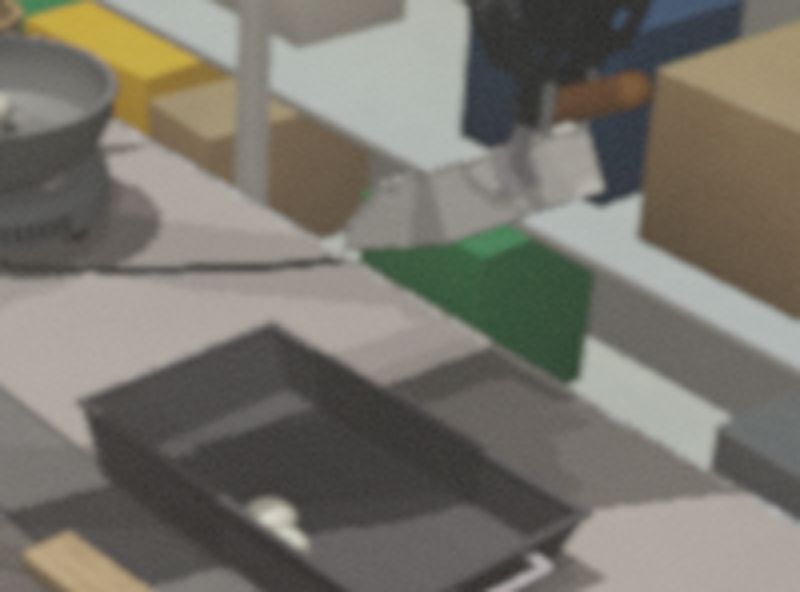

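View pics/w32.png

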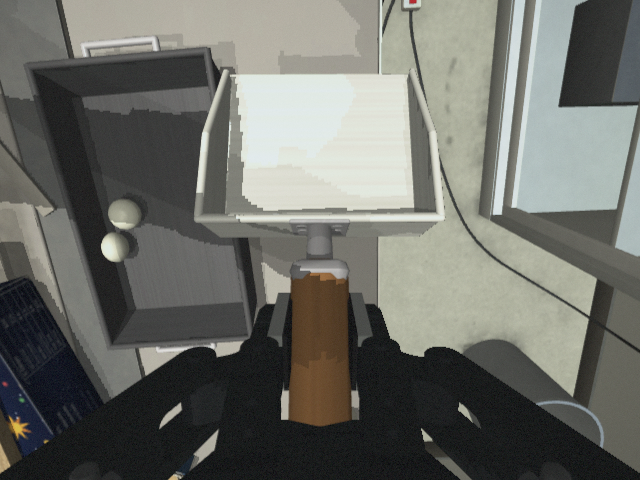

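Emit:
servo_tool([
  {"dx": -0.003,"dy": 0.02,"dz": 0.02,"yaw": 0,"claw": 0},
  {"dx": -0.006,"dy": 0.05,"dz": 0.045,"yaw": 0,"claw": 0},
  {"dx": -0.009,"dy": 0.07,"dz": 0.06,"yaw": 0,"claw": 0},
  {"dx": -0.009,"dy": 0.078,"dz": 0.061,"yaw": 0,"claw": 0},
  {"dx": -0.009,"dy": 0.08,"dz": 0.061,"yaw": 0,"claw": 0},
])

```text
t: 26.3
eef_pos: [582.6, -132.0, 151.8]
eef_rot: [[0.999, -0.001, 0.044], [-0.044, -0.0, 0.999], [-0.001, -1.0, -0.0]]
contact_force: [-0.1, -0.1, -3.0]
finger_gap: 0.262
```

```bash
python3 - <<'E'
from h import *
st()
i=viewer.camera_info('wrist')
cap('scene','s33.png');
im=cv2.imread('pics/s33.png');cv2.imwrite('pics/s33c.png',cv2.resize(im[170:330,260:460],None,fx=4,fy=3.7,interpolation=cv2.INTER_CUBIC))
im=cap('wrist','w33.png')
E
```

```text
t 26.3 p [ 582.6 -132.   151.8] F [-0.1 -0.1 -3. ] M [-0.17 -0.01  0.  ] gap 0.262
```

View pics/s33c.png

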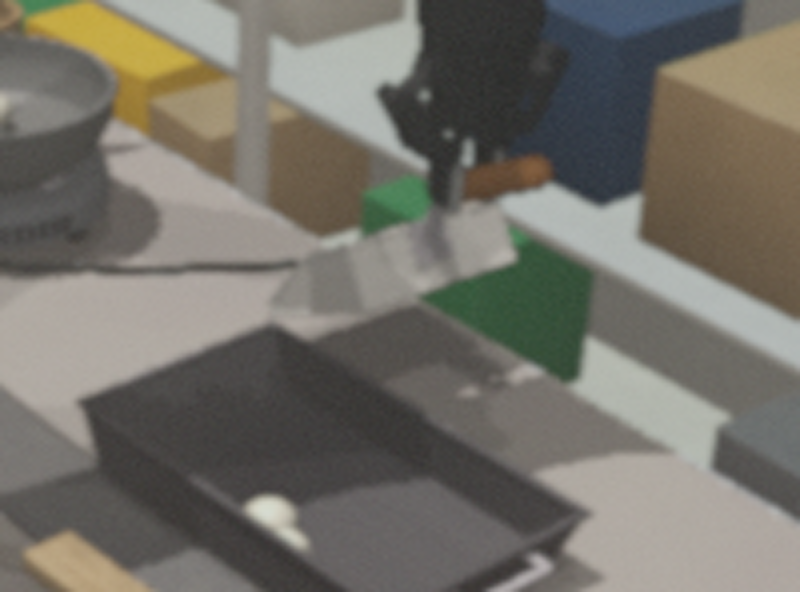

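View pics/w33.png

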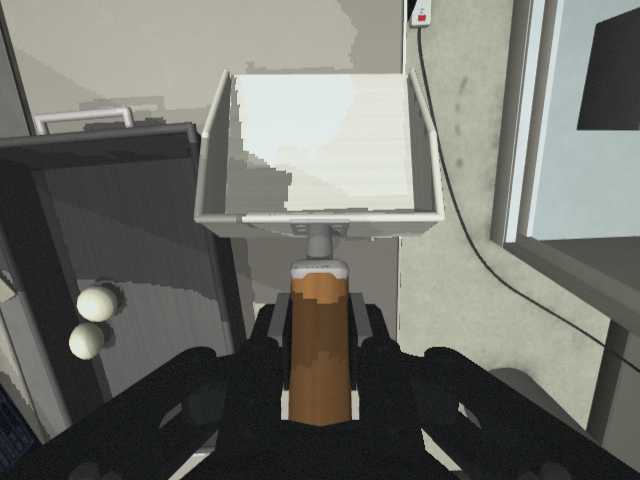

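```bash
python3 - <<'E'
from h import *
i=viewer.camera_info('wrist')
for a in((403,20,0),(400,240,0),(398,320,0),(410,74,10),(235,74,10),(192,130,50),(200,180,50)): print(a,np.round(onz(i,*a),1))
I=viewer.camera_info('top')
for a in((205,195),(265,196),(330,199.),(385,202),(440,203)): print(np.round(onz(I,*a,0),1))
E
```

```text
(403, 20, 0) [649.6  17.2   0. ]
(400, 240, 0) [ 651.  -149.1    0. ]
(398, 320, 0) [ 650.8 -226.5    0. ]
(410, 74, 10) [653.3 -19.9  10. ]
(235, 74, 10) [526.5 -14.2  10. ]
(192, 130, 50) [503.  -51.8  50. ]
(200, 180, 50) [503.5 -84.3  50. ]
[654.  260.5   0. ]
[656.   90.6   0. ]
[652.7 -94.    0. ]
[ 648.4 -250.3    0. ]
[ 650.1 -406.7    0. ]
```

Emit:
servo_tool([
  {"dx": -0.001,"dy": 0.0,"dz": 0,"yaw": -2,"claw": 0},
  {"dx": -0.001,"dy": 0.0,"dz": 0,"yaw": -4,"claw": 0},
  {"dx": -0.001,"dy": 0.01,"dz": -0.002,"yaw": -4,"claw": 0},
  {"dx": -0.001,"dy": 0.02,"dz": -0.008,"yaw": -4,"claw": 0},
  {"dx": -0.001,"dy": 0.03,"dz": -0.016,"yaw": -4,"claw": 0},
], newtons=22)

```text
t: 26.9
eef_pos: [581.1, -148.2, 121.6]
eef_rot: [[1.0, 0.0, -0.024], [0.024, -0.0, 1.0], [0.0, -1.0, -0.0]]
contact_force: [-0.6, -5.2, 14.6]
finger_gap: 0.26
```

Emit:
servo_tool([
  {"dx": 0,"dy": 0.012,"dz": -0.009,"yaw": 0,"claw": 0},
  {"dx": 0,"dy": 0.024,"dz": -0.018,"yaw": 0,"claw": 0},
  {"dx": 0,"dy": 0.036,"dz": -0.026,"yaw": 0,"claw": 0},
  {"dx": 0,"dy": 0.046,"dz": -0.032,"yaw": 0,"claw": 0},
  {"dx": 0,"dy": 0.054,"dz": -0.036,"yaw": 0,"claw": 0},
])

```text
t: 27.4
eef_pos: [582.2, -186.7, 67.9]
eef_rot: [[1.0, 0.001, -0.021], [0.021, -0.002, 1.0], [0.001, -1.0, -0.002]]
contact_force: [1.2, -4.0, 4.2]
finger_gap: 0.258
```

```bash
python3 - <<'E'
from h import *
st()
cap('scene','s34.png');
im=cv2.imread('pics/s34.png');cv2.imwrite('pics/s34c.png',cv2.resize(im[170:330,260:460],None,fx=4,fy=3.7,interpolation=cv2.INTER_CUBIC))
im=cap('wrist','w34.png')
E
```

```text
t 27.4 p [ 582.2 -186.7   67.9] F [ 1.2 -4.   4.2] M [-0.03  0.02  0.09] gap 0.258
```

View pics/s34c.png

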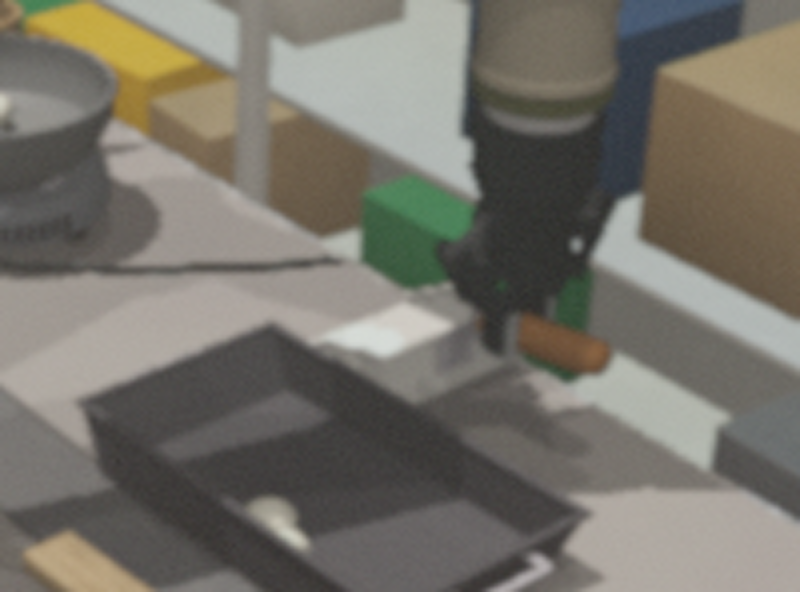

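View pics/w34.png

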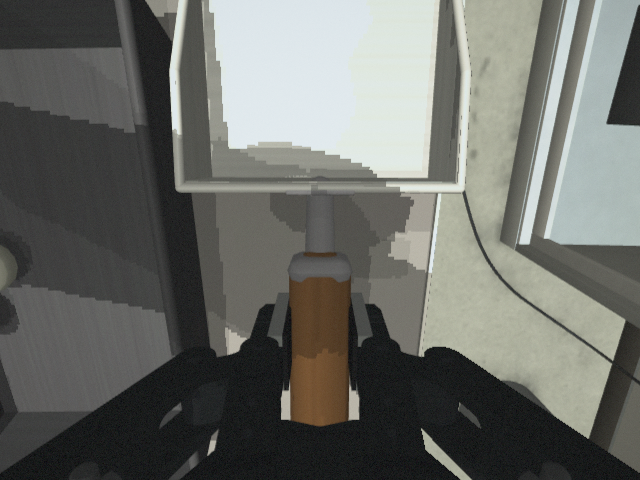

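Emit:
servo_tool([
  {"dx": 0,"dy": 0.007,"dz": -0.002,"yaw": 0,"claw": 0},
  {"dx": 0,"dy": 0.013,"dz": -0.004,"yaw": 0,"claw": 0},
  {"dx": 0,"dy": 0.016,"dz": -0.004,"yaw": 0,"claw": 0},
  {"dx": 0,"dy": 0.016,"dz": -0.004,"yaw": 0,"claw": 0},
])

```text
t: 27.9
eef_pos: [582.3, -188.8, 53.0]
eef_rot: [[1.0, 0.001, -0.023], [0.023, -0.001, 1.0], [0.001, -1.0, -0.001]]
contact_force: [-1.0, -4.1, 7.0]
finger_gap: 0.261
```

```bash
python3 - <<'E'
from h import *
st()
E
```

```text
t 27.9 p [ 582.3 -188.8   53. ] F [-1.  -4.1  7. ] M [-0.31  0.08  0.09] gap 0.261
```

Emit:
servo_tool([
  {"dx": 0,"dy": -0.001,"dz": 0,"yaw": 0,"claw": 27},
  {"dx": 0,"dy": -0.001,"dz": 0,"yaw": 0,"claw": 32},
  {"dx": 0,"dy": -0.001,"dz": 0,"yaw": 0,"claw": 45},
  {"dx": 0,"dy": -0.001,"dz": 0,"yaw": 0,"claw": 65},
  {"dx": 0,"dy": -0.001,"dz": 0,"yaw": 0,"claw": 70},
])

```text
t: 28.4
eef_pos: [581.9, -187.4, 53.3]
eef_rot: [[1.0, -0.0, -0.025], [0.025, 0.0, 1.0], [-0.0, -1.0, 0.0]]
contact_force: [-0.5, 1.0, 0.5]
finger_gap: 0.697
```

Emit:
servo_tool([
  {"dx": 0,"dy": -0.02,"dz": 0,"yaw": 0,"claw": 70},
  {"dx": 0,"dy": -0.06,"dz": 0,"yaw": 0,"claw": 70},
  {"dx": 0,"dy": -0.105,"dz": 0,"yaw": 0,"claw": 70},
  {"dx": 0,"dy": -0.15,"dz": 0,"yaw": 0,"claw": 70},
  {"dx": 0,"dy": -0.19,"dz": 0,"yaw": 0,"claw": 70},
])

```text
t: 28.9
eef_pos: [581.9, -187.7, 245.6]
eef_rot: [[1.0, 0.0, -0.024], [0.024, -0.0, 1.0], [0.0, -1.0, -0.0]]
contact_force: [0.9, -0.3, 0.0]
finger_gap: 0.7
```

```bash
python3 - <<'E'
from h import *
st();go(530,100,420,-20)
cap('scene','s35.png');
im=cv2.imread('pics/s35.png');cv2.imwrite('pics/s35c.png',cv2.resize(im[170:330,260:460],None,fx=4,fy=3.7,interpolation=cv2.INTER_CUBIC))
im=cap('wrist','w35.png')
E
```

```text
t 28.9 p [ 581.9 -187.7  245.6] F [ 0.9 -0.3  0. ] M [ 0.01 -0.05 -0.04] gap 0.7
jaw 1.38 q [ -3.  27.  23. 107. -14.  49.  28.]
dx -0.0448 dy -0.1745 dz 0.2888 yaw 21.38
```

View pics/s35c.png

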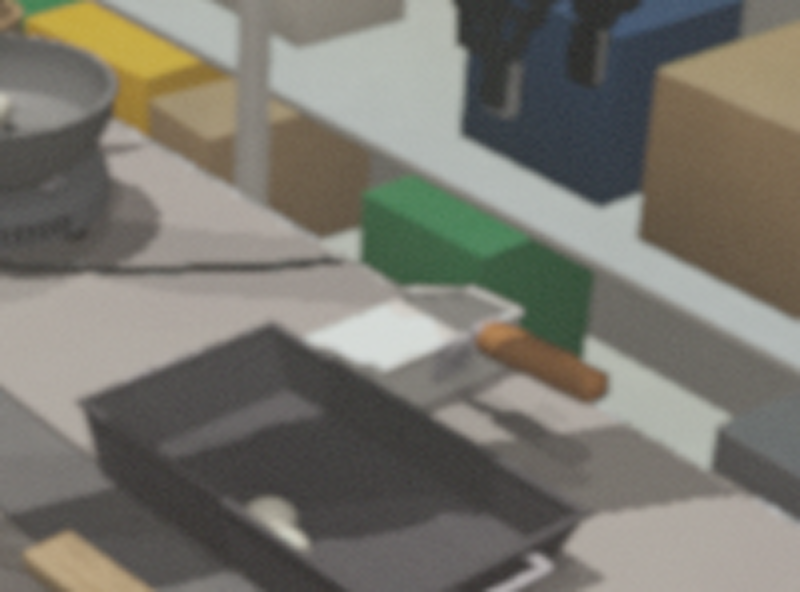

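View pics/w35.png

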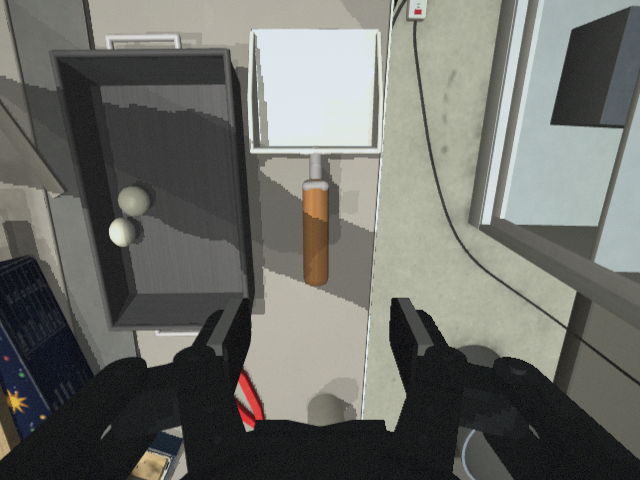

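Emit:
servo_tool([
  {"dx": -0.005,"dy": -0.035,"dz": 0.03,"yaw": 3,"claw": 20},
  {"dx": -0.01,"dy": -0.07,"dz": 0.065,"yaw": 6,"claw": 0},
  {"dx": -0.015,"dy": -0.105,"dz": 0.1,"yaw": 9,"claw": 0},
  {"dx": -0.02,"dy": -0.14,"dz": 0.135,"yaw": 12,"claw": 0},
  {"dx": -0.025,"dy": -0.17,"dz": 0.175,"yaw": 16,"claw": 0},
], newtons=60)

```text
t: 29.5
eef_pos: [552.3, -12.7, 414.6]
eef_rot: [[0.967, 0.0, 0.255], [-0.255, -0.0, 0.967], [0.0, -1.0, 0.0]]
contact_force: [1.1, 0.6, -0.2]
finger_gap: 0.001
```

```bash
python3 - <<'E'
from h import *
st();go(530,415,440,-15)
im=cap('top','t36.png')[:,:,::-1];cv2.imwrite('pics/t36c.png',cv2.resize(im[170:310,30:310],None,fx=2.8,fy=2.8,interpolation=cv2.INTER_CUBIC))
E
```

```text
t 29.5 p [552.3 -12.7 414.6] F [ 1.1  0.6 -0.2] M [ 0.08 -0.01 -0.02] gap 0.001
jaw -14.8 q [-28.  14.  30. 102.  -7.  67. -10.]
dx -0.1308 dy -0.0255 dz 0.4078 yaw 0.20
```

View pics/t36c.png

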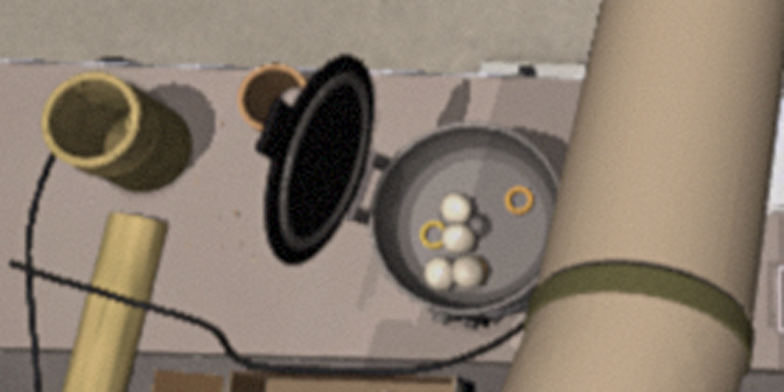

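```bash
python3 - <<'E'
from h import *
I=viewer.camera_info('top')
print(onz(I,30+268/2.8,170+125/2.8,324),onz(I,30+262/2.8+0,170+150/2.8,330))
S=viewer.camera_info('scene'); 
for p in((508,341,324),(508,341,119),(515,345,341)): print(proj(S,p),proj(I,p))
E
```

```text
[513.77418583 358.12447897 324.        ] [492.45727336 358.60149264 330.        ]
(np.float64(243.0076930161174), np.float64(110.74125353093916)) (np.float64(133.35387421789176), np.float64(217.44570491078397))
(np.float64(246.76115727891744), np.float64(178.8759367997657)) (np.float64(160.24815589222604), np.float64(236.27599343159775))
(np.float64(244.11019815966785), np.float64(103.86389104625047)) (np.float64(129.12986374794926), np.float64(212.3567209637782))
```

Emit:
servo_tool([
  {"dx": -0.012,"dy": -0.02,"dz": 0.04,"yaw": 0,"claw": 0},
  {"dx": -0.028,"dy": -0.03,"dz": 0.087,"yaw": 0,"claw": 0},
  {"dx": -0.043,"dy": -0.03,"dz": 0.134,"yaw": 0,"claw": 0},
  {"dx": -0.058,"dy": -0.03,"dz": 0.181,"yaw": 0,"claw": 0},
  {"dx": -0.073,"dy": -0.03,"dz": 0.228,"yaw": 0,"claw": 0},
])

```text
t: 30.05
eef_pos: [539.1, 227.4, 442.7]
eef_rot: [[0.968, -0.0, 0.252], [-0.252, 0.0, 0.968], [-0.0, -1.0, 0.0]]
contact_force: [0.9, 0.6, -0.2]
finger_gap: 0.002
```

Emit:
servo_tool([
  {"dx": -0.015,"dy": 0,"dz": 0.047,"yaw": 0,"claw": 0},
  {"dx": -0.029,"dy": 0,"dz": 0.094,"yaw": 0,"claw": 0},
  {"dx": -0.042,"dy": 0,"dz": 0.135,"yaw": 0,"claw": 0},
  {"dx": -0.053,"dy": 0,"dz": 0.17,"yaw": 0,"claw": 0},
  {"dx": -0.058,"dy": 0,"dz": 0.18,"yaw": 0,"claw": 0},
])

```text
t: 30.55
eef_pos: [527.2, 419.3, 440.9]
eef_rot: [[0.969, -0.003, 0.246], [-0.246, -0.0, 0.969], [-0.002, -1.0, -0.001]]
contact_force: [0.7, 0.3, -0.5]
finger_gap: 0.001
```

```bash
python3 - <<'E'
from h import *
st();go(524,405,295,-15)
cap('wrist','w37.png');cap('scene','s37.png')
E
```

```text
t 30.55 p [527.2 419.3 440.9] F [ 0.7  0.3 -0.5] M [-0.02  0.01 -0.  ] gap 0.001
jaw -14.27 q [-57.  23.  21.  84.  -8.  75. -49.]
dx 0.0008 dy 0.1459 dz -0.0145 yaw 0.73
```

View pics/w37.png

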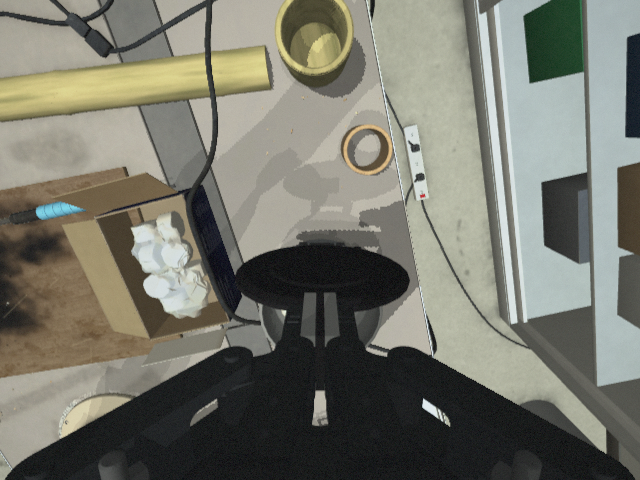

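View pics/s37.png

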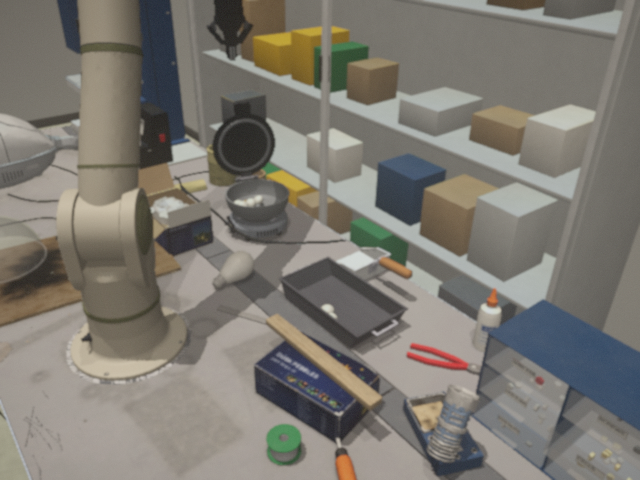

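```bash
python3 - <<'E'
from h import *
i=viewer.camera_info('wrist');print(np.round(np.array(i['T'])[:3,3]))
for p in((513,355,341),(513,345,330),(508,341,119),(527,419,441),(524,405,340)): print(p,np.round(proj(i,p)))
for a in((322,245),(322,310),(238,280),(408,275)):print(a,np.round(onz(i,*a,219)),np.round(onz(i,*a,312)),np.round(onz(i,*a,341)))
E
```

```text
[547. 492. 584.]
(513, 355, 341) [322. 323.]
(513, 345, 330) [325. 327.]
(508, 341, 119) [320. 249.]
(527, 419, 441) [318. 308.]
(524, 405, 340) [320. 259.]
(322, 245) [519. 377. 219.] [526. 406. 312.] [528. 416. 341.]
(322, 310) [500. 302. 219.] [512. 351. 312.] [516. 366. 341.]
(238, 280) [419. 361. 219.] [452. 394. 312.] [462. 405. 341.]
(408, 275) [602. 320. 219.] [588. 364. 312.] [583. 378. 341.]
```

```bash
python3 - <<'E'
import cv2
im=cv2.imread('pics/w37.png');cv2.imwrite('pics/w37c.png',cv2.resize(im[215:365,210:440],None,fx=3.4,fy=3.4))
E
```

```text
(no output)
```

View pics/w37c.png

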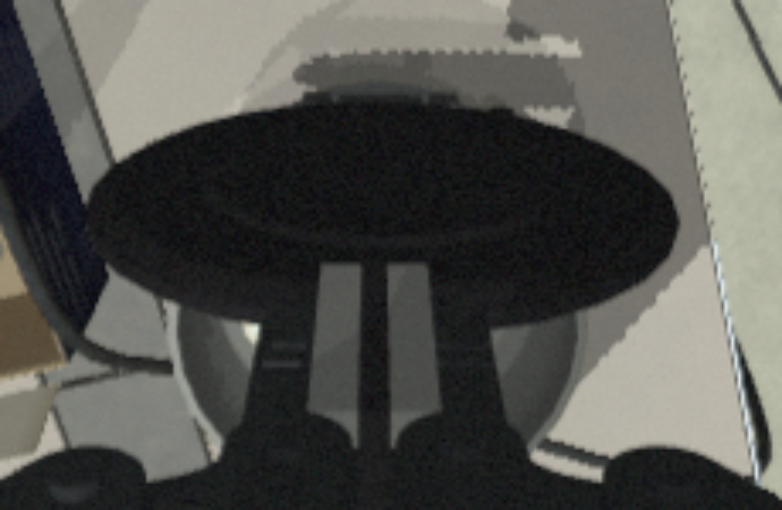

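Emit:
servo_tool([
  {"dx": 0,"dy": 0.04,"dz": 0,"yaw": 0.7,"claw": 0},
  {"dx": 0,"dy": 0.085,"dz": 0,"yaw": 0.7,"claw": 0},
  {"dx": 0,"dy": 0.125,"dz": -0.005,"yaw": 0.7,"claw": 0},
  {"dx": 0,"dy": 0.141,"dz": -0.015,"yaw": 0.7,"claw": 0},
  {"dx": 0,"dy": 0.141,"dz": -0.03,"yaw": 0.7,"claw": 0},
])

```text
t: 31.15
eef_pos: [520.7, 382.5, 299.6]
eef_rot: [[0.964, -0.003, 0.265], [-0.265, -0.004, 0.964], [-0.002, -1.0, -0.004]]
contact_force: [0.5, 0.1, 0.3]
finger_gap: 0.001
```

```bash
python3 - <<'E'
from h import *
s=st();p=np.array(s['eef_pos']);u=np.array([-.26,-.966]);print('h',u@(p[:2]-[508,341]), 'lat',np.array([.966,-.26])@(p[:2]-[508,341]))
cap('scene','s38.png')
E
```

```text
t 31.15 p [520.7 382.5 299.6] F [0.5 0.1 0.3] M [-0.04  0.01 -0.03] gap 0.001
h -43.359321500938286 lat 1.4688376813922683
```

View pics/s38.png

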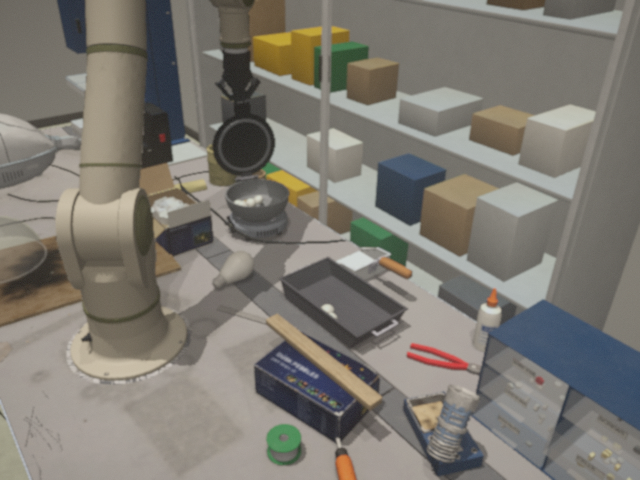

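Emit:
servo_tool([
  {"dx": 0,"dy": 0.008,"dz": -0.022,"yaw": 0,"claw": 0},
  {"dx": 0,"dy": 0.012,"dz": -0.05,"yaw": 0,"claw": 0},
  {"dx": 0,"dy": 0.017,"dz": -0.08,"yaw": 0,"claw": 0},
  {"dx": 0,"dy": 0.028,"dz": -0.11,"yaw": 0,"claw": 0},
  {"dx": 0,"dy": 0.044,"dz": -0.14,"yaw": 0,"claw": 0},
])

```text
t: 31.7
eef_pos: [485.7, 248.8, 260.8]
eef_rot: [[0.964, 0.005, 0.265], [-0.265, 0.003, 0.964], [0.004, -1.0, 0.005]]
contact_force: [0.3, 0.9, 0.7]
finger_gap: -0.003
```

```bash
python3 - <<'E'
from h import *
s=st();p=np.array(s['eef_pos']);u=np.array([-.26,-.966]);print('h',u@(p[:2]-[508,341]), 'lat',np.array([.966,-.26])@(p[:2]-[508,341]))
cap('scene','s39.png')
im=cv2.imread('pics/s39.png');cv2.imwrite('pics/s39c.png',cv2.resize(im[70:250,160:340],None,fx=3.3,fy=3.3,interpolation=cv2.INTER_CUBIC))
E
```

```text
t 31.7 p [485.7 248.8 260.8] F [0.3 0.9 0.7] M [ 0.23 -0.1   0.01] gap -0.003
h 94.81923184385114 lat 2.4603998845475488
```

View pics/s39c.png

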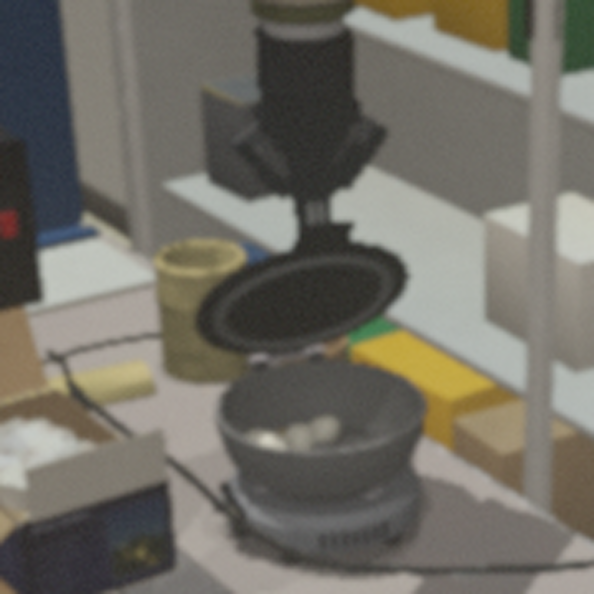

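Emit:
servo_tool([
  {"dx": 0,"dy": 0.01,"dz": -0.012,"yaw": 0,"claw": 0},
  {"dx": 0,"dy": 0.027,"dz": -0.029,"yaw": 0,"claw": 0},
  {"dx": 0,"dy": 0.043,"dz": -0.042,"yaw": 0,"claw": 0},
  {"dx": 0,"dy": 0.064,"dz": -0.055,"yaw": 0,"claw": 0},
  {"dx": 0,"dy": 0.083,"dz": -0.064,"yaw": 0,"claw": 0},
])

```text
t: 32.25
eef_pos: [468.8, 187.3, 176.6]
eef_rot: [[0.964, 0.003, 0.266], [-0.266, 0.002, 0.964], [0.003, -1.0, 0.003]]
contact_force: [0.1, 0.4, 0.5]
finger_gap: -0.0
```

Emit:
servo_tool([
  {"dx": 0,"dy": 0.015,"dz": -0.005,"yaw": 0,"claw": 0},
  {"dx": 0,"dy": 0.028,"dz": -0.007,"yaw": 0,"claw": 0},
  {"dx": 0,"dy": 0.038,"dz": -0.008,"yaw": 0,"claw": 0},
  {"dx": 0,"dy": 0.043,"dz": -0.008,"yaw": 0,"claw": 0},
])

```text
t: 32.65
eef_pos: [466.2, 180.4, 132.7]
eef_rot: [[0.964, 0.001, 0.265], [-0.265, 0.001, 0.964], [0.001, -1.0, 0.001]]
contact_force: [1.1, 0.7, 0.7]
finger_gap: -0.002
```

```bash
python3 - <<'E'
from h import *
s=st();p=np.array(s['eef_pos']);u=np.array([-.26,-.966]);print('h',u@(p[:2]-[508,341]), 'lat',np.array([.966,-.26])@(p[:2]-[508,341]))
cap('scene','s40.png')
im=cv2.imread('pics/s40.png');cv2.imwrite('pics/s40c.png',cv2.resize(im[70:250,160:340],None,fx=3.3,fy=3.3,interpolation=cv2.INTER_CUBIC))
E
```

```text
t 32.65 p [466.2 180.4 132.7] F [1.1 0.7 0.7] M [-0.04  0.04 -0.02] gap -0.002
h 166.034787371813 lat 1.4222806537719959
```

View pics/s40c.png

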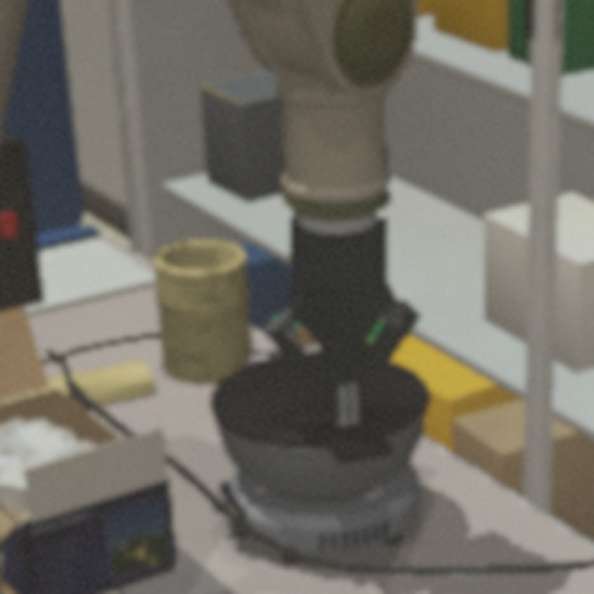

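Nearly shut; press down gently until firm contact.

Emit:
servo_tool([
  {"dx": 0,"dy": 0.003,"dz": 0,"yaw": 0,"claw": 0},
  {"dx": 0,"dy": 0.004,"dz": 0,"yaw": 0,"claw": 0},
])

```text
t: 32.9
eef_pos: [466.0, 181.0, 128.9]
eef_rot: [[0.964, 0.001, 0.264], [-0.264, 0.001, 0.964], [0.001, -1.0, 0.001]]
contact_force: [-2.5, -1.9, 15.7]
finger_gap: -0.002
```

Emit:
servo_tool([
  {"dx": 0,"dy": 0.002,"dz": 0,"yaw": 0,"claw": 0},
  {"dx": 0,"dy": 0.002,"dz": 0,"yaw": 0,"claw": 0},
])

```text
t: 33.1
eef_pos: [466.1, 181.0, 128.6]
eef_rot: [[0.964, 0.002, 0.264], [-0.264, 0.002, 0.964], [0.001, -1.0, 0.002]]
contact_force: [-5.5, -2.4, 29.6]
finger_gap: -0.0
```

Emit:
servo_tool([
  {"dx": 0,"dy": -0.02,"dz": 0,"yaw": 0,"claw": 0},
  {"dx": 0,"dy": -0.06,"dz": 0,"yaw": 0,"claw": 0},
  {"dx": 0,"dy": -0.105,"dz": 0,"yaw": 0,"claw": 0},
  {"dx": 0,"dy": -0.15,"dz": 0,"yaw": 0,"claw": 0},
  {"dx": 0,"dy": -0.19,"dz": 0,"yaw": 0,"claw": 0},
])

```text
t: 33.6
eef_pos: [465.4, 180.7, 319.0]
eef_rot: [[0.965, 0.001, 0.264], [-0.264, 0.001, 0.965], [0.001, -1.0, 0.001]]
contact_force: [1.2, 0.8, -0.4]
finger_gap: -0.0
```

Emit:
servo_tool([
  {"dx": 0,"dy": -0.02,"dz": 0,"yaw": 0,"claw": 0},
  {"dx": 0,"dy": -0.02,"dz": 0,"yaw": 0,"claw": 0},
])

```text
t: 33.8
eef_pos: [466.7, 181.4, 339.7]
eef_rot: [[0.965, 0.005, 0.264], [-0.264, 0.004, 0.965], [0.004, -1.0, 0.005]]
contact_force: [-0.1, 0.4, 0.1]
finger_gap: 0.0
```

```bash
python3 - <<'E'
from h import *
st()
cap('scene','s41.png');cap('top','t41.png')
im=cv2.imread('pics/s41.png');cv2.imwrite('pics/s41c.png',cv2.resize(im[120:300,160:340],None,fx=3.3,fy=3.3,interpolation=cv2.INTER_CUBIC))
E
```

```text
t 33.8 p [466.7 181.4 339.7] F [-0.1  0.4  0.1] M [-0.02  0.01 -0.02] gap 0.0
```

View pics/s41c.png

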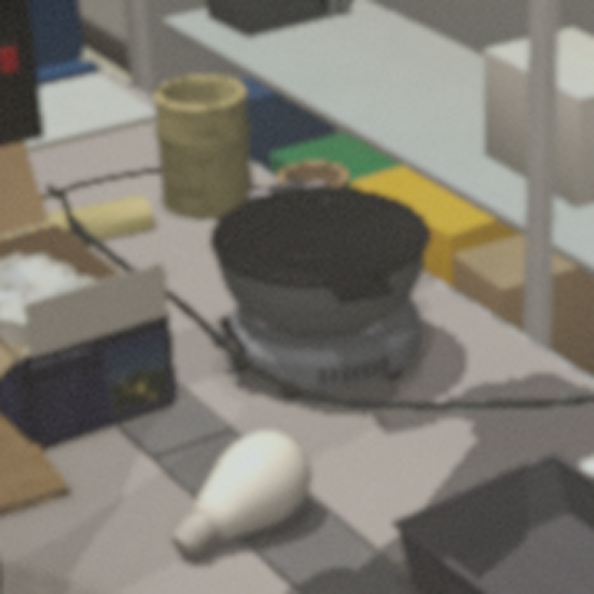

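View pics/t41.png

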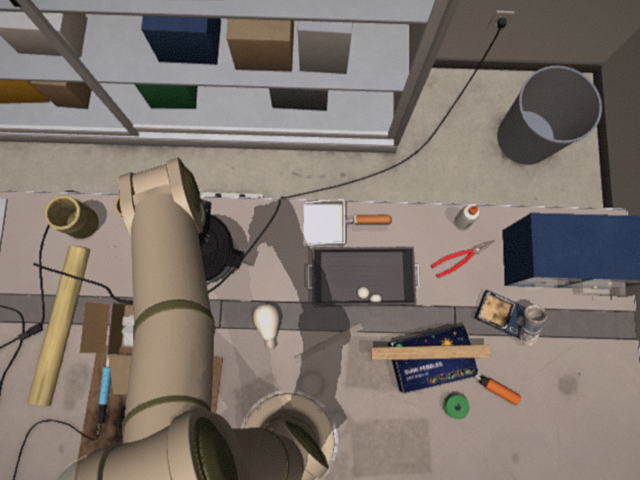

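View pics/s41.png

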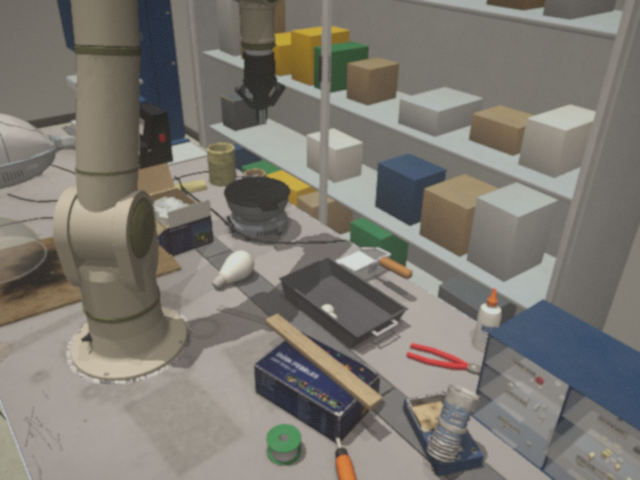

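```bash
python3 -c "
from plant import arm
print(arm.finish_job())"
```

```text
the job is handed in; nothing more can be done
None
```

The finisher is charged with four of the six stones. The lid is shut and the scoop stands on the desk again. I handed the job in at about 34 s, and the interface gave no verdict.

**Stones:** One scoopful from the tray picked up all six stones. Four slid off the scoop into the bowl. Because two stayed in the pan, I carried them back and tipped them into the tray without setting the scoop down in between. The camera shows four stones in the bowl and two in the tray, with none seen on the desk.

**Scoop:** It stands flat next to the tray, about 5 to 10 mm further in from the desk edge than where it started and turned about 4 degrees. I judged it level by eye from the pictures.

**Lid:** I pushed it over from behind and pressed it down to a hard stop. The fingertips stopped at 128.7 mm, which matches the closed lid's height, and the press peaked at about 30 N. The last pictures show it flat on the bowl, and the robot is clear of everything.

**What did not go to plan:** I first tried to tip the scoop by loosening the grip over the bowl, and the scoop did not turn. The four stones slid off as I moved the scoop back and jerked it there. To tip the last two, I turned the scoop in the grip against the tray wall.

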